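# Hook down the parts locker's flap

## Robot

A 7-joint arm with a two-finger parallel gripper is mounted at the origin on the work surface. World frame = base frame: x ahead of the robot, y to its left, z up, the work surface at z = 0. Lengths are in mm, angles in rad, forces in N, time in s.
With the tool pointing down it reaches from about 425 to 950 mm from the base axis. Payload 4.7 kg.
Tool frame: the origin (TCP) lies at the very end of the fingers, on their centre line; the grasp point (between the pads) lies env.grasp_offset behind it (env.grasp_offset is the distance from the TCP to the grasp point, in mm); z points along the fingers, y is the line along which they close (so a half turn about z gives the same grasp; the last joint's range is limited). The gripper opens to 87 mm and grips with 3 to 60 N. Pads are 19 mm wide; open, the fingers measure 117 mm over their backs; the gripper's body (75 mm by 190 mm) begins 51 mm behind the grasp point.
Start: joints at [-1.268, 0.469, -0.049, 1.532, 0.024, 1.141, -0.082], TCP at [219.838, 638.217, 222.573] pointing down, gripper open.
Joint ranges: [-2.59, 2.59], [-0.33, 1.99], [-1.39, 1.29], [0.1, 2.45], [-1.04, 4.18], [0.21, 1.99], [-2.66, 2.66]. Speed limits (rad/s): [2.57, 2.57, 3.14, 3.14, 3.14, 3.14, 3.14].

## Interface

Orientations are given as a rotation vector (axis times angle).
In Python, from workcell import env gives the robot as it stands.
- The arm moves only by the shell command python3 -m crank 'ROWS' [FORCE]. ROWS is a JSON object of lists of equal length, an entry for each row: "linear": the shift along the tool's x, y, z in mm, a list of three; "delta_rot": the turn, a rotation vector about the tool's x, y, z in degrees, a list of three; "jaw": the opening, from 0 (shut) to 1 (fully open). A call has 1 to 12 rows; each row shifts and turns the commanded pose from where the row before left it, along the tool's axes as they then stand; what a row does not reach is not made up. A row lasts 1/12 s, in which the tool goes at most 41.7 mm and 7.16 degrees, less where a joint would pass 70% of its speed; a pose out of reach is approached as far as the arm can. A call is refused whole if a number of a shift passes 41.7 or a number of a turn 7.16, either way. A call with a gripper value outside its range is refused whole. The fingers move at their own pace and stop on an object; FORCE is the grip in N (left out, the last holds). Time passes only in rows, so rows that do not move let the fingers close. It gives the time, the measured TCP pose, the force, the opening and the grip force at its end, in the units of the state.
- env.get_state(): the state, without advancing time (a new reading comes with each control period).
- env.grab_frame(name): name is "side" or "top"; returns (picture, depth): 400x640x3 uint8, red, green, blue; 400x640 float32, mm along the optical axis (not along the pixel's ray), 0 where there is no reading.
- env.get_calibration(name): a dict with "K" (3x3 intrinsics, pixels), "position" and "attitude" of the camera in the world. Camera axes: x right, y up, looking along -z (the intrinsics and any distortion apply to the point x, -y, -z); pixel columns grow to the right and rows downward; lengths in mm; the calibration is good to about 2 mm. A picture is of the moment at which its call begins. get_calibration takes no time and is no camera call.
- env.hand_in(): hands the job in; it is judged then, once.
Trained networks look in the newest picture that a camera, given by its name, has taken for a name from the list of things; names that differ only in an ending like _2 or _b are one class to them, and where a whole thing is asked for, a point or a joint stands for the part that bears it (a point fixed in the world has none). Each returns a list of dicts, best first, with "confidence" (0 to 1); they miss things now and then, are a little off and sometimes report something else, mostly with a low value. They report only what shows in the picture. A call takes as long as a camera call.
- env.boxes_of(camera, target): "centre" ([column, row] in pixels, amid what is visible of it).
- env.outline_of(camera, target): "pixels" (400x640 bool, what is visible of it) and "centre" ([column, row] in pixels, amid what is visible of it).
- env.pinpoint(camera, target): "centre" ([column, row] in pixels: a listed point, or the origin of a listed thing).
The state is a dict: "clock": time; "q": joint angles; "dq": joint speeds; "joint_efforts": joint torques, N m; "eef_pos": TCP position; "tcp_rot": TCP orientation; "wrist_force": force on the tool from outside, world axes, zero at the start; "ft_torque": the same for the moment, N m; "opening": finger opening in mm; "grasp_force": force on a finger pad.
Only numpy, scipy, OpenCV 4.12 (cv2) and the standard library are available. Lean on these libraries where they do the work, as an engineer would, in place of code of your own. Each camera call takes 0.05 s, during which the arm holds its last target. There are 200 camera calls.

## Task

Take the wooden pole with the sideways hook from its stand, pass its hook through the eye on the flap of the raised parts locker, and draw the flap smoothly down until it has pressed the sprung rubber buffer of its stay more than halfway in, without straining it. Then unhook and lay the pole back in its own stand, hook pointing the same way as before. Touch the locker and flap only with the hook, never with the gripper, and leave the other things on the bench where they are.

Things in the scene. Friction and masses are not known exactly. Their poses are not given: they have to be found in the camera images.
- pole: Loose hook pole, 0.22 kg. Light-wood handle 16 wide (y), 24 high (z), along its x from -100 to +120 mm; origin on the handle's underside, z up. A 6 mm steel rod goes on along the centre line (z = 12 mm) to x = 225 and bends square to +y as a straight 6 mm prong. Centre of mass near x = +45. Lies in pole_stand; grip from above across the 16 mm width, handle free between x = -60 and +95.
- hook_tip (a point): Round tip of the hook prong: at (225, 48, 12) mm in the pole's frame, so the prong sticks out 48 mm to +y of the rod's centre line; axes as the pole's.
- pole_stand: Fixed wooden stand, base 250 x 70 mm; origin on the bench, x along the lying pole towards its hook. Two saddles at x = -70 and +105 mm (16 mm long) carry the pole's underside 34 mm above the bench between cheeks 32 mm apart, which end 45 mm above the bench. A like stand elsewhere carries a flat-bladed scraper.
- locker: Fixed grey locker on four legs: 280 wide, 150 deep, box from 195 to 312 mm above the bench. Origin on the bench under the middle of the flap's hinge; its front looks along its own -x, to the robot; y along the hinge, z up. In front of the flap nothing stands higher than 115 mm.
- hinge (a point): Middle of the flap's hinge line, 205 mm above the bench; axes as the locker's; the hinge runs along y.
- eye (a point): Centre of the steel eye: a ring of 5 mm bar, clear opening about 16 mm, standing above the middle of the flap's top edge (22 mm below the centre). In the flap's frame 122 mm from the hinge and 5 mm to the front. Axes turn with the flap: z away from the hinge, y the axis of the opening, along the hinge. The prong enters from the -y side, moving to +y.
- flap (a joint): Angle of the flap (rad): 0 upright, shut; grows as its top swings to the locker's -x and down about the hinge at its lower edge. Starts shut or just ajar. Stiff hinge that stays where left: takes 4 to 9 N at the eye along the arc. It meets the buffer somewhere between 0.75 and 1.15, as the stay was set, and from there takes 2 to 7 N more. Over 25 N of the hook on the eye strains it.
- jar1: A capped glass jar, 68 mm across, 100 mm high, a bystander near the locker's front; origin at its foot.
- jar2: A capped glass jar, 72 mm across, 110 mm high, a bystander under the locker; origin at its foot.
- jar3: A capped glass jar, 68 mm across, 100 mm high, a bystander near the locker's front; origin at its foot.
- flask: A grey plastic bottle with black cap, 72 mm across, 190 mm high, bystander; origin at its foot.
- oilcan: A dark metal can, 60 mm across, 90 mm high, bystander; origin at its foot.
- wrench: A steel wrench lying on the bench, bystander.
- bearing: A steel ring 52 mm across, 16 mm high, bystander; origin at its underside.
- scraper: A scraper with a handle like the pole's and a flat 50 mm blade instead of a hook, lying in the other stand, bystander; 220 x 16 x 24 mm handle along its x, origin as the pole's.
- buffer (a joint): How far the flap has pressed the buffer in (m): 0 free, 0.004 fully in and solid; more than 0.002 is wanted and stays so when released (1 mm here is about 2 mm at the eye). The buffer is a 16 mm black rubber foot on a dark arm clamped to the hinge line 115 mm to the locker's +y side, 65 mm from the hinge; the arm's setting differs each time and is not measured.

How it is judged (in metres and radians):
On the way, in this order (a step that is already met when the one before it is completed fails the run):
1. the hook is through the eye, the flap still up (y of hook_tip in the frame of eye above 0.006 m and x of hook_tip in the frame of eye between -0.014 and 0.014 m and z of hook_tip in the frame of eye between -0.014 and 0.014 m and value of joint flap below 0.3 rad), for 0.2 s.
2. the hook has drawn the flap down onto the buffer, pressed more than halfway in (y of hook_tip in the frame of eye above 0.006 m and value of joint buffer above 0.002 m), for 0.1 s.
At the end, for the whole second after the job is handed in: The flap has pressed the buffer in by more than 2 of its 4 mm and stays there, and the pole lies at rest and released in both saddles of its own stand, upright, hook to the same end as at the start, within 35 mm lengthwise and 12 mm sideways (value of joint buffer above 0.002 m and x of pole in the frame of pole_stand between -0.035 and 0.035 m and y of pole in the frame of pole_stand between -0.012 and 0.012 m and z of pole in the frame of pole_stand between 0.029 and 0.039 m and angle between pole's own z axis and vertical below 0.1 rad and x of hook_tip in the frame of pole_stand above 0.15 m and linear speed of pole below 0.02 m/s); the robot touches nothing.
It fails at once if the hook bears on the flap or its eye with more than 25 N (contact force between pole and locker above 25 N).
It fails at once if the gripper or arm touches the locker or its flap (contact force between any of the fingers, the arm and locker above 0.5 N).
It fails at once if the flap slams (faster than 1.5 rad/s) (velocity of joint flap above 1.5 rad/s).
It fails at once if another thing on the bench is disturbed (moved over 30 mm) (distance of any of jar1, jar2, jar3, flask, oilcan, wrench, bearing, scraper from where it was at the start of the episode above 0.03 m).
It also fails if it takes over 67 s, if anything falls off the work surface, if the arm or the gripper's body presses on something with over 40 N, if the wrist force passes 120 N, or if a joint passes its speed limit or range.

## Working session

There is one attempt and no reset: what is moved stays moved. The work goes in short steps, Python scripts to look and compute and a shell command to move; the robot and the scene stay as the last step left them, time stands still between calls to the robot, and variables do not carry over. Pictures are saved under pics/ and viewed, at most 10 in all, crops included, and the job is handed in when it is done.

```bash
mkdir -p pics; ls
cat > h.py <<'E'
import numpy as np, cv2
from scipy.spatial.transform import Rotation as R
from workcell import env
def rot(a):
    a=np.array(a,float)
    return a if a.shape==(3,3) else R.from_rotvec(a).as_matrix() if a.size==3 else R.from_quat(a).as_matrix()
def px2w(cam,u,v,d):
    c=env.get_calibration(cam);K=np.array(c['K'])
    p=np.array([(u-K[0,2])/K[0,0]*d,-(v-K[1,2])/K[1,1]*d,-d])
    return rot(c['attitude'])@p+np.array(c['position'])
def at_z(cam,u,v,z):
    o=np.array(env.get_calibration(cam)['position']);p=px2w(cam,u,v,1000.)
    return o+(p-o)*(z-o[2])/(p[2]-o[2])
def proj(cam,P):
    c=env.get_calibration(cam);K=np.array(c['K'])
    p=rot(c['attitude']).T@(np.array(P,float)-np.array(c['position']))
    return K[0,0]*p[0]/-p[2]+K[0,2], K[1,1]*-p[1]/-p[2]+K[1,2]
def cloud(cam,depth):
    v,u=np.mgrid[:400,:640];c=env.get_calibration(cam);K=np.array(c['K'])
    p=np.stack([(u-K[0,2])/K[0,0]*depth,-(v-K[1,2])/K[1,1]*depth,-depth],-1)
    return p@rot(c['attitude']).T+np.array(c['position'])
E
python3 - <<'E'
from h import *
for c in ['side','top']:
    k=env.get_calibration(c);print(c,k)
    p,d=env.grab_frame(c);cv2.imwrite(f'pics/{c}0.png',p[...,::-1]);np.save(f'{c}0.npy',d)
    for t in ['pole','hook_tip','pole_stand','locker','hinge','eye']:
        for r in env.pinpoint(c,t)[:2]:
            u,v=r['centre'];dd=d[int(np.clip(v,0,399)),int(np.clip(u,0,639))]
            print(c,t,round(r['confidence'],2),np.round([u,v]),np.round(px2w(c,u,v,dd)))
s=env.get_state();print(s,env.grasp_offset)
E
```

```text
pics
side {'K': array([[377.00236822,   0.        , 317.82438191],
       [  0.        , 377.00236822, 196.03786806],
       [  0.        ,   0.        ,   1.        ]]), 'position': array([ 275.56426277, -738.61927014,  762.69508591]), 'attitude': array([ 0.93327514, -0.1873383 , -0.39230952])}
side pole 0.96 [294. 337.] [ 414. -281.   53.]
side pole 0.57 [325. 266.] [ 561. -123.   50.]
side hook_tip 0.74 [382. 295.] [ 645. -262.   48.]
side pole_stand 0.97 [298. 346.] [ 423. -280.   10.]
side hinge 0.59 [339. 170.] [683.  47. 211.]
side hinge 0.28 [234. 204.] [414. 245.  44.]
side eye 0.57 [336. 128.] [674.  54. 337.]
top {'K': array([[407.17668883,   0.        , 322.04285505],
       [  0.        , 407.17668883, 202.60266828],
       [  0.        ,   0.        ,   1.        ]]), 'position': array([ 421.7387029 ,    7.59469939, 1271.32796628]), 'attitude': array([ 0.0836963 , -0.1206256 , -1.54794727])}
top pole 0.78 [407. 260.] [ 414. -275.   58.]
top hook_tip 0.85 [402. 183.] [ 658. -275.    0.]
top pole_stand 0.83 [404. 257.] [ 424. -276.    8.]
top hinge 0.9 [296. 156.] [679.  56. 235.]
top eye 0.86 [293. 148.] [683.  59. 302.]
{'clock': 0.7, 'q': array([-1.26790418,  0.46854729, -0.04860052,  1.53250316,  0.02410142,
        1.14101755, -0.08228406]), 'dq': array([-0.00067614,  0.00115834, -0.00061384,  0.00035733,  0.00145772,
       -0.00297023, -0.00102893]), 'joint_efforts': array([-1.27225203e-04, -5.07687199e+01, -8.05746485e-02, -2.36405396e+01,
       -6.11889130e-02,  3.11124721e-02, -6.44385111e-06]), 'eef_pos': array([219.83379736, 638.21147594, 222.60707923]), 'tcp_rot': array([-5.18745251e-01, -3.09844735e+00, -1.77487371e-04]), 'wrist_force': array([-0.46205891, -0.33235922,  0.45794498]), 'ft_torque': array([-0.0306339 ,  0.03978143,  0.01307538]), 'grasp_force': 0.0, 'opening': 87.14930269666013} 18.700000000000003
```

View pics/side0.png

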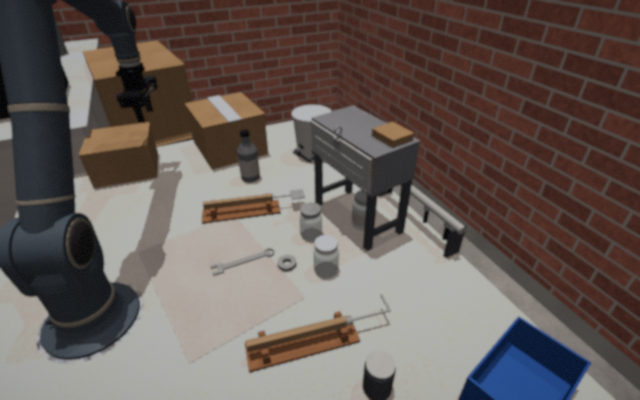

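View pics/top0.png

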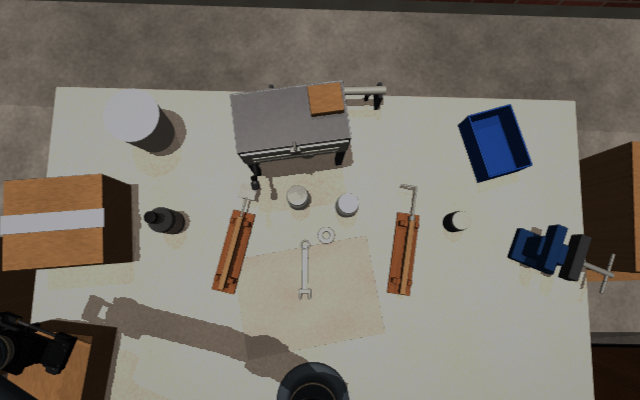

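Side view: the hook pole lies in the near stand (column 250–390, row 300–365, hook tip about (382,297)). The scraper lies in the far stand at (240,208), and the eye sits at about (337,130) on the front top edge of the locker. Top view: pole at (404,250), prong tip at (402,185) pointing left (+y), eye at about (295,148). Next I fit the pole axis and locker yaw from depth.

Run:
```python
from h import *
for c in ['top','side']:
    d=np.load(c+'0.npy');P=cloud(c,d);ok=d>0
    X,Y,Z=P[...,0],P[...,1],P[...,2]
    m=ok&(abs(Z-58)<7)&(X>300)&(X<560)&(Y<-200)&(Y>-340)
    q=P[m][:,:2];(vx,vy,x0,y0)=cv2.fitLine(q.astype(np.float32),cv2.DIST_HUBER,0,.01,.01).ravel()
    if vx<0: vx,vy=-vx,-vy
    s=(q-[x0,y0])@[vx,vy]
    print(c,'handle n',m.sum(),'yaw',np.degrees(np.arctan2(vy,vx)),'cent',x0,y0,'zmed',np.median(Z[m]))
    for t in np.percentile(s,[0,1,50,99,100]): print('   ',np.round([t,x0+t*vx,y0+t*vy],1))
    m=ok&(abs(Z-312)<7)&(X>600)&(X<950)&(abs(Y)<300)
    r=cv2.minAreaRect(P[m][:,:2].astype(np.float32));print('lockertop',r,np.round(cv2.boxPoints(r)),np.median(Z[m]))
    m=ok&(Z>316)&(Z<345)&(X>600)&(X<720)&(abs(Y-57)<25)
    print('eye pts',m.sum(),np.round(P[m],0)[:12].tolist(), P[m].mean(0))
    env.grab_frame(c)
    for t in ['pole','pole_stand','eye','locker','hinge','jar1','jar2','flask']:
        for o in env.outline_of(c,t)[:2]:
            mm=o['pixels']&ok
            print(c,t,round(o['confidence'],2),np.round(o['centre']),mm.sum(),np.round(np.median(P[mm],0)),np.round(P[mm].min(0)),np.round(P[mm].max(0)))
# front face from side
    if c=='side':
        m=ok&(Z>225)&(Z<300)&(X>600)&(X<760)&(Y>-60)&(Y<200)
        print('face',m.sum()); q=P[m]; np.save('face.npy',q)
        l=cv2.fitLine(q[:,:2].astype(np.float32),cv2.DIST_HUBER,0,.01,.01).ravel();print(l)
```

```text
top handle n 433 yaw -8.201319 cent 430.89294 -277.25156 zmed 56.81873930196548
    [-114.6  317.5 -260.9]
    [-112.5  319.5 -261.2]
    [  -1.4  429.5 -277. ]
    [ 116.8  546.5 -293.9]
    [ 123.7  553.4 -294.9]
lockertop ((755.6077270507812, 66.53085327148438), (165.2384490966797, 280.009033203125), 9.208292961120605) [[652. 192.]
 [696. -85.]
 [860. -58.]
 [815. 218.]] 310.68945805957037
eye pts 23 [[718.0, 36.0, 316.0], [690.0, 56.0, 336.0], [687.0, 56.0, 336.0], [688.0, 53.0, 335.0], [685.0, 55.0, 337.0], [684.0, 53.0, 339.0], [681.0, 55.0, 340.0], [682.0, 53.0, 340.0], [680.0, 55.0, 338.0], [679.0, 53.0, 340.0], [678.0, 55.0, 335.0], [678.0, 53.0, 337.0]] [679.11713521  52.60302343 333.9450765 ]
top pole 0.76 [408. 256.] 500 [ 433. -276.   56.] [ 318. -315.    1.] [ 642. -254.   64.]
top pole 0.64 [297. 155.] 1130 [679.  53. 274.] [659. -75. 197.] [726. 193. 338.]
top pole_stand 0.91 [404. 252.] 1406 [ 430. -266.    9.] [ 308. -325.   -6.] [ 564. -225.   60.]
top locker 0.91 [289. 122.] 8489 [742.  68. 310.] [ 590. -135. -762.] [1340.  351.  340.]
top hinge 0.95 [290. 122.] 8
[... 1683 characters left out ...]
8.  -2.] [509.  -7.  19.]
side hinge 0.62 [366. 156.] 8671 [729. -17. 267.] [ 587.  -81. -664.] [1751. 2020.  340.]
side jar1 0.75 [321. 256.] 861 [ 567. -114.   72.] [ 542. -128.    6.] [606. -66. 104.]
side jar1 0.65 [356. 210.] 494 [737.  21.  74.] [702. -62.  -4.] [847. 207. 199.]
side jar2 0.75 [321. 256.] 861 [ 567. -114.   72.] [ 542. -128.    6.] [606. -66. 104.]
side jar2 0.65 [356. 210.] 494 [737.  21.  74.] [702. -62.  -4.] [847. 207. 199.]
side flask 0.91 [248. 159.] 822 [510. 416.  92.] [479. 400.   1.] [548. 455. 192.]
side flask 0.38 [365. 158.] 8675 [729. -17. 267.] [ 589.  -81. -664.] [1751. 1366.  340.]
face 1425
[ 1.6236204e-01 -9.8673123e-01  6.8003296e+02  5.1992874e+01]
```

Run:
```python
from h import *
p=cv2.imread('pics/top0.png');s=cv2.imread('pics/side0.png')
a=cv2.resize(p[75:205,220:430],(800,495),interpolation=cv2.INTER_CUBIC);cv2.imwrite('pics/c1.png',a)
b=cv2.resize(s[90:260,280:440],(565,600),interpolation=cv2.INTER_CUBIC);cv2.imwrite('pics/c2.png',b)
```

```text
(no output)
```

View pics/c2.png

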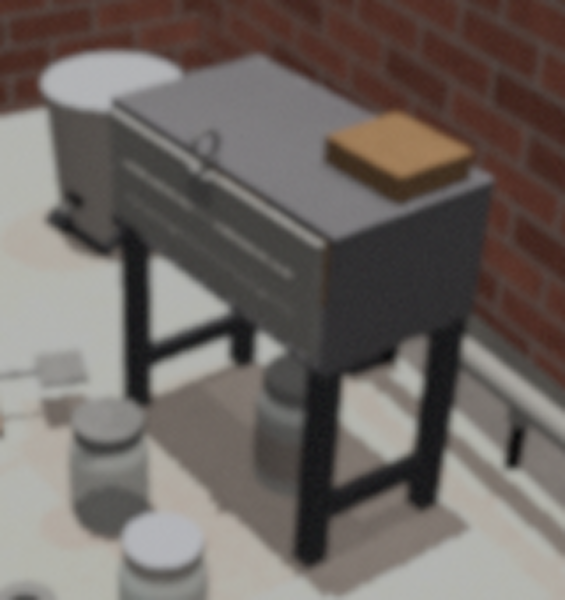

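The crop shows the flap shut or nearly so. The ring stands above the middle of its front top edge, with the opening facing along the hinge. Pole yaw is about -8.2° with its origin near (420.6,-275.6), and locker yaw is about +9.3°. I'll check the flap tilt, the obstacles on the way and the tool-frame shifts.

```bash
cat >> h.py <<'E'
def tool(dw,rv=None):
    if rv is None: rv=env.get_state()['tcp_rot']
    return np.round(rot(rv).T@np.array(dw,float),2)
def st():
    s=env.get_state();M=rot(s['tcp_rot'])
    print('t%.2f'%s['clock'],'tcp',s['eef_pos'].round(1),'x',M[:,0].round(3),'y',M[:,1].round(3),'q',s['q'].round(3),'F',s['wrist_force'].round(1),'open %.1f grip %.1f'%(s['opening'],s['grasp_force']))
    return s,M
E
python3 - <<'E'
from h import *
d=np.load('top0.npy');P=cloud('top',d);X,Y,Z=np.moveaxis(P,-1,0)
for y in range(-350,700,50): 
  print(y,[int(Z[(d>0)&(X>=x)&(X<x+50)&(Y>=y)&(Y<y+50)].max(initial=-9)) for x in range(150,650,50)])
q=np.load('face.npy');u=np.array([np.cos(np.radians(9.3)),np.sin(np.radians(9.3))]);lx=q[:,:2]@u;ly=q[:,:2]@[-u[1],u[0]]
m=(q[:,2]>230)&(q[:,2]<296)
for _ in range(4):
  A=np.c_[q[m,2],ly[m],np.ones(m.sum())];c=np.linalg.lstsq(A,lx[m],rcond=None)[0];r=lx-np.c_[q[:,2],ly,np.ones(len(q))]@c;m=(q[:,2]>230)&(q[:,2]<296)&(abs(r)<5)
print(m.sum(),c,'face lx at z205',c@[205,np.median(ly),1],'median',np.median(lx[m]),'ly',np.percentile(ly,[1,99]))
e=np.array([680,56.]);print('eye l',e@u,e@[-u[1],u[0]])
print('tool leg1',tool([240,-538,0])/15,'leg2',tool([40,-387,-60])/10)
E
```

```text
-350 [6, 5, 5, 5, 13, 14, 14, 54, 49, 52]
-300 [5, 6, 3, 63, 63, 63, 62, 62, 53, 53]
-250 [5, 5, 5, 47, 49, 13, 11, 13, 5, 4]
-200 [5, 7, 5, 5, 5, 6, 7, 6, 7, 4]
-150 [6, 5, 5, 7, 8, 5, 7, 102, 103, 100]
-100 [4, 7, 7, 6, 5, 5, 18, 99, 104, 102]
-50 [8, 6, 7, 6, 5, 6, 20, 19, 4, 6]
0 [5, 6, 9, 13, 13, 12, 12, 4, 104, 104]
50 [7, 6, 11, 7, 4, 5, 6, 5, 102, 102]
100 [5, 6, 4, 5, 5, 6, 5, 5, 234, 239]
150 [7, 6, 4, 6, 6, 6, 10, 40, 240, 252]
200 [5, 5, 5, 45, 58, 60, 61, 61, 50, 53]
250 [7, 6, 5, 63, 64, 59, 14, 48, 10, 7]
300 [6, 5, 3, 12, 3, 6, 6, 5, 3, 7]
350 [3, 4, 3, 4, 5, 6, 5, 6, 4, 6]
400 [3, 640, 5, 4, 4, 3, 141, 192, 121, 6]
450 [5, 641, 2, 5, 4, 5, 134, 190, 2, 5]
500 [334, 578, 6, 3, 5, 5, 3, 4, 5, 6]
550 [393, 447, 4, 4, 182, 183, 186, 186, 183, 181]
600 [435, 445, 430, 6, 182, 183, 183, 184, 183, 183]
650 [140, 334, 337, 7, 183, 182, 184, 185, 183, 184]
1159 [ 9.22741020e-03 -3.16617939e-04  6.76827668e+02] face lx at z205 678.7393764782347 median 679.4872560318549 ly [-170.33552088   79.05668284]
eye l 680.1117011384172 -54.626678231504364
tool leg1 [-2.68106667e+01 -2.86986667e+01 -6.66666667e-04] leg2 [-16.388 -35.286   6.   ]
```

```bash
python3 -m crank '{"linear":[[-26.8,-28.7,0],[-26.8,-28.7,0],[-26.8,-28.7,0],[-26.8,-28.7,0],[-26.8,-28.7,0],[-26.8,-28.7,0],[-26.8,-28.7,0],[-26.8,-28.7,0],[-26.8,-28.7,0],[-26.8,-28.7,0],[-26.8,-28.7,0],[-26.8,-28.7,0]],"delta_rot":[[0,0,0],[0,0,0],[0,0,0],[0,0,0],[0,0,0],[0,0,0],[0,0,0],[0,0,0],[0,0,0],[0,0,0],[0,0,0],[0,0,0]],"jaw":[1,1,1,1,1,1,1,1,1,1,1,1]}'
python3 - <<'E'
from h import *
st()
u=np.array([np.cos(np.radians(9.3)),np.sin(np.radians(9.3))])
for c in ['top','side']:
    d=np.load(c+'0.npy');P=cloud(c,d).reshape(-1,3)[d.ravel()>0]
    L=np.c_[P[:,:2]@u-684.5,P[:,:2]@[-u[1],u[0]]+55,P[:,2]]
    m=(L[:,0]<-12)&(L[:,0]>-150)&(L[:,1]>60)&(L[:,1]<170)&(L[:,2]>120)&(L[:,2]<340)
    print(c,L[m].round(0).astype(int).tolist()[:40])
E
```

```text
clock: 2.6
eef_pos: [412.2, 206.1, 223.0]
tcp_rot: [0.518, 3.098, 0.002]
wrist_force: [0.5, 0.0, -0.0]
opening: 86.8
grasp_force: 0.0
t2.60 tcp [412.2 206.1 223. ] x [-0.946  0.326 -0.   ] y [0.326 0.946 0.001] q [-0.704  0.112  0.162  2.028 -0.022  1.002  0.709] F [ 0.5  0.  -0. ] open 86.8 grip 0.0
top [[-12, 112, 202], [-13, 115, 196], [-14, 112, 197], [-14, 110, 197], [-15, 116, 193], [-16, 113, 196], [-16, 110, 194], [-15, 109, 186], [-18, 116, 193], [-19, 113, 195], [-19, 111, 193], [-19, 108, 192], [-21, 116, 194], [-20, 114, 189], [-21, 111, 191], [-22, 108, 195], [-22, 117, 189], [-23, 115, 190], [-24, 112, 191], [-23, 109, 188], [-25, 118, 190], [-26, 115, 192], [-27, 112, 194], [-27, 109, 194], [-29, 117, 193], [-31, 114, 202], [-31, 112, 199], [-31, 109, 197], [-42, 110, 240], [-34, 112, 200], [-34, 109, 199], [-45, 117, 245], [-45, 115, 246], [-45, 112, 244], [-47, 109, 248], [-47, 107, 247], [-38, 109, 204], [-47, 120, 246], [-48, 117, 248], [-48, 115, 246]]
side [[-54, 118, 252], [-54, 118, 249], [-52, 116, 249], [-59, 116, 248], [-56, 115, 248], [-55, 111, 249], [-53, 109, 249], [-50, 109, 248], [-56, 115, 245], [-56, 109, 247], [-52, 111, 245], [-50, 109, 245], [-46, 109, 244], [-59, 116, 242], [-57, 114, 242], [-54, 113, 242], [-54, 107, 244], [-49, 111, 241], [-70, 121, 240], [-69, 115, 242], [-62, 118, 239], [-60, 115, 239], [-59, 111, 241], [-54, 115, 238], [-72, 118, 239], [-70, 116, 239], [-69, 111, 241], [-64, 113, 238], [-60, 114, 237], [-58, 113, 236], [-76, 117, 237], [-72, 118, 235], [-71, 114, 237], [-71, 107, 240], [-65, 112, 236], [-64, 109, 237], [-76, 122, 231], [-74, 119, 232], [-75, 113, 235], [-73, 110, 236]]
```

```bash
python3 -m crank '{"linear":[[-18.8,-33.6,5.6],[-18.8,-33.6,5.6],[-18.8,-33.6,5.6],[-18.8,-33.6,5.6],[-18.8,-33.6,5.6],[-18.8,-33.6,5.6],[-18.8,-33.6,5.6],[-18.8,-33.6,5.6],[-18.8,-33.6,5.6],[-18.8,-33.6,5.6],[-18.8,-33.6,5.6],[-18.8,-33.6,5.6]],"delta_rot":[[0,0,0],[0,0,0],[0,0,0],[0,0,0],[0,0,0],[0,0,0],[0,0,0],[0,0,0],[0,0,0],[0,0,0],[0,0,0],[0,0,0]],"jaw":[1,1,1,1,1,1,1,1,1,1,1,1]}'
python3 -m crank '{"linear":[[-18.8,-33.6,5.6],[0,0,0],[0,0,0],[0,0,0]],"delta_rot":[[0,0,-5.4],[0,0,-5.4],[0,0,0],[0,0,0]],"jaw":[1,1,1,1]}'
python3 - <<'E'
from h import *
s,M=st()
print('tool shift to grasp',tool(np.array([499.8,-287,27.5])-s['eef_pos']), 'yaw y',np.degrees(np.arctan2(M[1,1],M[0,1])))
E
```

```text
clock: 3.6
eef_pos: [494.0, -248.6, 155.2]
tcp_rot: [0.518, 3.098, 0.0]
wrist_force: [0.5, 1.0, 0.3]
opening: 86.9
grasp_force: 0.0
clock: 3.93
eef_pos: [500.4, -284.3, 149.5]
tcp_rot: [-0.229, -3.133, -0.002]
wrist_force: [0.4, -0.9, -1.1]
opening: 86.9
grasp_force: 0.0
t3.93 tcp [ 500.4 -284.3  149.5] x [-0.989  0.145  0.   ] y [0.145 0.989 0.001] q [ 0.113  0.402  0.43   1.872 -0.209  0.912  2.066] F [ 0.4 -0.9 -1.1] open 86.9 grip 0.0
tool shift to grasp [  0.15  -2.88 121.96] yaw y 81.64438195706938
```

```bash
python3 -m crank '{"linear":[[0,-2.9,34],[0,0,34],[0,0,30],[0,0,16],[0,0,8],[0,0,0],[0,0,0],[0,0,0],[0,0,0],[0,0,0],[0,0,0],[0,0,0]],"delta_rot":[[0,0,0],[0,0,0],[0,0,0],[0,0,0],[0,0,0],[0,0,0],[0,0,0],[0,0,0],[0,0,0],[0,0,0],[0,0,0],[0,0,0]],"jaw":[1,1,1,1,1,1,0,0,0,0,0,0]}' 50
python3 - <<'E'
from h import *
st()
E
```

```text
clock: 4.93
eef_pos: [500.4, -287.7, 28.2]
tcp_rot: [0.225, 3.133, -0.0]
wrist_force: [-0.3, -0.2, 0.9]
opening: 54.7
grasp_force: 0.0
t4.93 tcp [ 500.4 -287.7   28.2] x [-0.99   0.143 -0.001] y [ 0.143  0.99  -0.   ] q [ 0.181  0.57   0.358  1.948 -0.308  0.675  2.156] F [-0.3 -0.2  0.9] open 54.7 grip 0.0
```

```bash
python3 -m crank '{"linear":[[0,0,0],[0,0,0],[0,0,0],[0,0,0],[0,0,0],[0,0,0],[0,0,0],[0,0,0],[0,0,0],[0,0,0],[0,0,0],[0,0,0]],"delta_rot":[[0,0,0],[0,0,0],[0,0,0],[0,0,0],[0,0,0],[0,0,0],[0,0,0],[0,0,0],[0,0,0],[0,0,0],[0,0,0],[0,0,0]],"jaw":[0,0,0,0,0,0,0,0,0,0,0,0]}' 50
```

```text
clock: 5.93
eef_pos: [500.1, -287.7, 27.6]
tcp_rot: [-0.225, -3.134, 0.0]
wrist_force: [-0.2, 0.9, -1.2]
opening: 15.2
grasp_force: 50.0
```

```bash
python3 -m crank '{"linear":[[0,0,-6],[0,0,-20],[0,0,-34],[0,0,-35],[0,0,-35],[0,0,-35],[0,0,-35],[0,0,-35],[0,0,-30],[0,0,-15],[0,0,0],[0,0,0]],"delta_rot":[[0,0,0],[0,0,0],[0,0,0],[0,0,0],[0,0,0],[0,0,0],[0,0,-5.8],[0,0,-5.8],[0,0,-5.9],[0,0,0],[0,0,0],[0,0,0]],"jaw":[0,0,0,0,0,0,0,0,0,0,0,0]}' 50
python3 - <<'E'
from h import *
s,M=st()
pred=s['eef_pos']+M@[-145,48,-18.4];print('pred tip',pred)
print('tool to staging',tool(np.array([489,-50,308.6])-s['eef_pos']))
for c in ['side','top']:
    p,d=env.grab_frame(c);cv2.imwrite(f'pics/{c}1.png',p[...,::-1])
    print(c,'pred px',proj(c,pred),[ (r['centre'],round(r['confidence'],2)) for r in env.pinpoint(c,'hook_tip')[:2]])
    for r in env.pinpoint(c,'hook_tip')[:1]: print(at_z(c,*r['centre'],pred[2]))
E
```

```text
clock: 6.93
eef_pos: [499.6, -288.1, 307.8]
tcp_rot: [-0.253, 3.131, -0.001]
wrist_force: [-0.1, 0.2, -3.2]
opening: 15.6
grasp_force: 50.0
t6.93 tcp [ 499.6 -288.1  307.8] x [-0.987 -0.16  -0.001] y [-0.16   0.987 -0.001] q [ 0.113  0.249  0.42   1.68  -0.107  1.234  2.288] F [-0.1  0.2 -3.2] open 15.6 grip 50.0
pred tip [ 635.01891288 -217.47584187  326.31503993]
tool to staging [-27.71 236.73  -0.88]
side pred px (np.float64(378.1784303597407), np.float64(190.17672239833928)) [([378.9, 189.1], 0.78)]
[ 638.32801325 -214.8254201   326.31503993]
top pred px (np.float64(408.34683319873074), np.float64(167.39684956853475)) [([410.3, 167.0], 0.65)]
[ 636.09683797 -222.16144446  326.31503993]
```

```bash
python3 -m crank '{"linear":[[-2,20,0],[-4,35,0],[-5,39,0],[-5,39,0],[-5,39,0],[-5,39,0],[-2,20,0],[0,6,0],[0,0,0],[0,0,0]],"delta_rot":[[0,0,0],[0,0,0],[0,0,0],[0,0,0],[0,0,0],[0,0,0],[0,0,0],[0,0,0],[0,0,0],[0,0,0]],"jaw":[0,0,0,0,0,0,0,0,0,0]}' 50
cat > look.py <<'E'
from h import *
import sys
n=sys.argv[1]
s,M=st()
pred=s['eef_pos']+M@[-145,48,-18.4];u=np.array([np.cos(np.radians(9.3)),np.sin(np.radians(9.3)),0]);w=np.array([-u[1],u[0],0])
E=np.array([679.5,55.5,327]);dl=pred-E
print('pred tip',pred.round(1),'in locker eye frame',dl@u,dl@w,dl[2])
for c in ['side','top']:
    p,d=env.grab_frame(c);cv2.imwrite(f'pics/{c}{n}.png',p[...,::-1]);np.save(f'{c}{n}.npy',d)
    print(c,'pred tip px',np.round(proj(c,pred),1),[ (r['centre'],round(r['confidence'],2)) for r in env.pinpoint(c,'hook_tip')[:2]],'eye',np.round(proj(c,E),1),[ (r['centre'],round(r['confidence'],2)) for r in env.pinpoint(c,'eye')[:2]])
E
python3 look.py 2
python3 - <<'E'
from h import *
a=cv2.imread('pics/side2.png')[95:195,270:430];b=cv2.imread('pics/top2.png')[110:210,240:400]
cv2.imwrite('pics/c3.png',np.vstack([cv2.resize(a,(480,300),interpolation=3),cv2.resize(b,(480,300),interpolation=3)]))
E
```

```text
clock: 8.07
eef_pos: [489.4, -50.4, 307.4]
tcp_rot: [0.253, -3.131, 0.002]
wrist_force: [0.3, -1.3, -2.7]
opening: 15.5
grasp_force: 50.0
t8.07 tcp [489.4 -50.4 307.4] x [-0.987 -0.161  0.001] y [-0.161  0.987 -0.001] q [-0.215  0.091  0.252  1.85  -0.023  1.204  1.776] F [ 0.3 -1.3 -2.7] open 15.5 grip 50.0
pred tip [624.8  20.3 325.6] in locker eye frame -59.680250794375034 -25.890939044399943 -1.3501819413338012
side pred tip px [324.1 141.5] [([322.1, 143.0], 0.85)] eye [337.6 131. ] [([335.3, 129.1], 0.84)]
top pred tip px [308.4 169.3] [([310.9, 169.3], 0.58)] eye [294.1 146.3] [([293.0, 144.3], 0.77)]
```

View pics/c3.png

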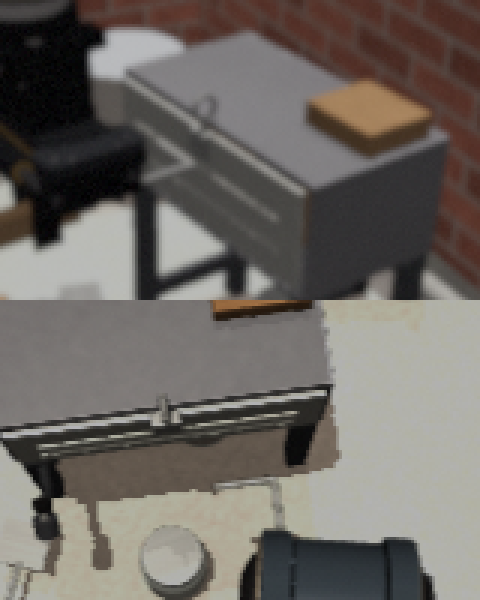

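The side view (upper) shows the prong tip at about (322,143) and the ring centre at about (338,132). The top view (lower) has the ring at about (295,147) and the tip at about (311,171). I'll refine both from depth.

Run:
```python
from h import *
u=np.array([np.cos(np.radians(9.3)),np.sin(np.radians(9.3)),0]);w=np.array([-u[1],u[0],0]);E=np.array([679.5,55.5,327])
for c in ['top','side']:
    d=np.load(c+'2.npy');P=cloud(c,d);L=np.stack([(P-E)@u,(P-E)@w,P[...,2]-327],-1)
    for n,m in [('prong',(abs(L[...,0]+60)<22)&(L[...,1]>-90)&(L[...,1]<10)&(L[...,2]>-30)&(L[...,2]<25)),('ring',(abs(L[...,0])<22)&(abs(L[...,1])<18)&(L[...,2]>-11)&(L[...,2]<22))]:
        m&=d>0;q=L[m];v,uu=np.nonzero(m)
        print(c,n,m.sum(),'mean',q.mean(0).round(1),'min',q.min(0).round(1),'max',q.max(0).round(1),'px',uu.min(),uu.max(),v.min(),v.max())
        if n=='prong':
            for y in range(-80,0,10):
                k=(q[:,1]>=y)&(q[:,1]<y+10)
                if k.any(): print('   y',y,k.sum(),np.median(q[k],0).round(1))
        else: print(np.c_[uu,v,q.round(0)].astype(int).tolist()[:40])
```

```text
top prong 63 mean [-69.  -61.5   0.6] min [-81.8 -82.2  -3.8] max [-63.3 -33.5   5.5] px 312 333 168 175
   y -80 16 [-68.9 -77.3   1.1]
   y -70 12 [-67.  -64.7   0.3]
   y -60 10 [-67.3 -55.    1. ]
   y -50 12 [-67.7 -44.4   0.5]
   y -40 6 [-67.  -35.9   1.2]
top ring 23 mean [-2.1 -2.1  7.1] min [-12.2 -10.  -10.9] max [10.7  0.7 14.7] px 294 298 141 151
[[294, 141, 11, -2, 7], [294, 142, 8, -1, 10], [295, 142, 8, -4, 7], [294, 143, 5, -1, 10], [295, 143, 5, -3, 8], [294, 144, 2, -1, 12], [295, 144, 2, -3, 12], [298, 144, 7, -10, -11], [294, 145, -1, 0, 14], [295, 145, -1, -3, 13], [294, 146, -2, 0, 10], [295, 146, -4, -2, 15], [294, 147, -4, 0, 7], [295, 147, -4, -2, 6], [294, 148, -6, 1, 7], [295, 148, -7, -2, 9], [296, 148, -6, -4, 6], [295, 149, -9, -1, 8], [296, 149, -10, -4, 9], [295, 150, -10, -1, 3], [296, 150, -10, -3, 2], [295, 151, -11, -1, -2], [296, 151, -12, -3, 1]]
side prong 45 mean [-70.4 -59.4   0.2] min [-81.  -77.8  -4.8] max [-65.1 -29.2   3.1] px 322 334 142 153
   y -80 16 [-73.6 -76.3  -0.4]
   y -70 7 [-68.6 -66.5   1.5]
   y -60 7 [-69.4 -57.8   1. ]
  
[... 397 characters left out ...]
39, 128, 5, 1, 7], [340, 128, 8, 1, 6], [341, 128, 10, -1, 6], [334, 129, -11, 1, 8], [335, 129, -9, 0, 8], [336, 129, -6, -1, 8], [340, 129, 7, -1, 4], [341, 129, 9, -2, 4], [334, 130, -8, 5, 3], [335, 130, -9, -1, 6], [340, 130, 8, 0, 1], [341, 130, 10, -1, 0], [334, 131, -11, 1, 3], [335, 131, -6, 3, 0], [340, 131, 7, -1, -2], [341, 131, 11, 0, -3], [333, 132, -14, 1, 1], [334, 132, -12, -1, 1], [339, 132, 9, 6, -7], [340, 132, 6, -2, -4], [341, 132, 10, -2, -5], [334, 133, -12, -1, -2], [335, 133, -7, 1, -4], [339, 133, 7, 4, -9], [340, 133, 8, 0, -8], [334, 134, -11, 0, -5], [335, 134, -8, 0, -6], [336, 134, -5, 0, -7], [337, 134, 0, 2, -9], [338, 134, 3, 2, -10], [339, 134, 5, 0, -10]]
```

The depth data give the prong at lx ≈ -67 and the tip at ly ≈ -29, relative to a ring centre at about (-0.7, -0.7, +1). So the pole is gripped about 7 mm further forward on its handle than I assumed. I'll advance and check again from the pictures.

```bash
python3 -m crank '{"linear":[[-10,0,-1],[-20,0,-1],[-20,0,0],[-11,0,0],[-5,0,0],[0,0,0],[0,0,0]],"delta_rot":[[0,0,0],[0,0,0],[0,0,0],[0,0,0],[0,0,0],[0,0,0],[0,0,0]],"jaw":[0,0,0,0,0,0,0]}' 50
sed -i 's/\[-145,48,-18.4\]/[-138,45,-18.4]/' look.py; python3 look.py 3
cat > fit.py <<'E'
from h import *
import sys
n=sys.argv[1]
u=np.array([np.cos(np.radians(9.3)),np.sin(np.radians(9.3)),0]);w=np.array([-u[1],u[0],0]);E=np.array([679.5,55.5,327])
for c in ['top','side']:
    d=np.load(f'{c}{n}.npy');P=cloud(c,d);L=np.stack([(P-E)@u,(P-E)@w,P[...,2]-327],-1)
    m=(abs(L[...,0])<22)&(L[...,1]>-90)&(L[...,1]<40)&(L[...,2]>-9)&(L[...,2]<25)&(d>0);q=L[m]
    for y in range(-90,40,8):
        k=(q[:,1]>=y)&(q[:,1]<y+8)
        if k.any(): print(c,'y',y,k.sum(),np.median(q[k],0).round(1),q[k].min(0).round(0),q[k].max(0).round(0))
E
python3 fit.py 3
python3 - <<'E'
from h import *
a=cv2.imread('pics/side3.png')[105:165,300:380];b=cv2.imread('pics/top3.png')[120:180,270:350]
cv2.imwrite('pics/c4.png',np.vstack([cv2.resize(a,(400,300),interpolation=3),cv2.resize(b,(400,300),interpolation=3)]))
E
```

```text
clock: 8.95
eef_pos: [554.1, -38.8, 309.3]
tcp_rot: [0.254, -3.13, 0.0]
wrist_force: [-0.2, 0.1, -2.4]
opening: 15.9
grasp_force: 50.0
t8.95 tcp [554.1 -38.8 309.3] x [-0.987 -0.161  0.002] y [-0.161  0.987  0.   ] q [-0.216  0.205  0.252  1.715 -0.054  1.229  1.781] F [-0.2  0.1 -2.4] open 15.9 grip 50.0
pred tip [683.1  27.9 327.5] in locker eye frame -0.9384712100994048 -27.854347682720476 0.4734927655356387
side pred tip px [343.7 135. ] [([343.9, 134.7], 0.73)] eye [337.6 131. ] []
top pred tip px [305.7 145.1] [([306.2, 144.3], 0.42)] eye [294.1 146.3] [([293.8, 146.7], 0.69), ([405.2, 255.0], 0.43)]
top y -82 13 [ -5.9 -76.4   2.8] [-11. -80.  -1.] [ -0. -74.   7.]
top y -74 8 [ -1.6 -69.2   2.6] [ -4. -72.  -1.] [  0. -67.   5.]
top y -66 8 [ -2.  -62.2   3. ] [ -4. -65.   1.] [  2. -59.   7.]
top y -58 7 [ -0.2 -54.6   3.5] [ -3. -57.   1.] [ -0. -50.   5.]
top y -50 10 [ -2.3 -46.3   1.8] [ -4. -50.  -1.] [  2. -43.   5.]
top y -42 6 [ -1.7 -38.    2.5] [ -3. -41.   2.] [  0. -35.   5.]
top y -34 5 [ -1.9 -32.9   1.9] [ -3. -33.  -2.] [  0. -31.   3.]
top y -10 9 [-2.7 -3.3  9.3] [-12.  -4.  -1.] [ 7. -2. 14.]
top y -2 13 [-4.7 -0.9  9.8] [-12.  -2.   1.] [10.  1. 12.]
side y -82 14 [ -8.9 -75.9   1.4] [-20. -78.  -1.] [ -1. -74.   6.]
side y -74 8 [ -9.6 -73.    2.1] [-19. -74.  -2.] [ -1. -66.   4.]
side y -66 7 [ -3.1 -61.    2.5] [ -6. -65.  -2.] [ -0. -59.   4.]
side y -58 5 [ -2.3 -51.7   2.4] [ -5. -55.  -0.] [ -1. -51.   4.]
side y -50 5 [ -3.2 -47.2   2. ] [ -5. -49.   1.] [ -3. -44.   5.]
side y -42 3 [ -2.9 -40.    3.2] [ -4. -41.   1.] [ -3. -36.   4.]
side y -2 8 [ 2.6 -0.  11.1] [-4. -1.  5.] [11.  2. 13.]
```

View pics/c4.png

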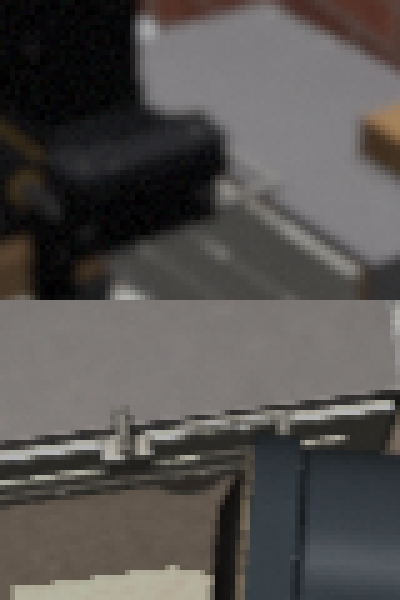

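The prong (top crop about (240,425), at the same height and depth as the ring at (122,435)) lines up with the ring to about 1 mm. I'll slide it in.

```bash
python3 -m crank '{"linear":[[-0.5,6,-0.4],[0,8,0],[0,8,0],[0,6,0],[0,0,0]],"delta_rot":[[0,0,0],[0,0,0],[0,0,0],[0,0,0],[0,0,0]],"jaw":[0,0,0,0,0]}' 50
python3 -m crank '{"linear":[[0,6,0],[0,6,0],[0,4,0],[0,0,0],[0,0,0]],"delta_rot":[[0,0,0],[0,0,0],[0,0,0],[0,0,0],[0,0,0]],"jaw":[0,0,0,0,0]}' 50
python3 look.py 4;python3 fit.py 4
python3 - <<'E'
from h import *
a=cv2.imread('pics/side4.png')[105:165,300:380];b=cv2.imread('pics/top4.png')[120:180,270:350]
cv2.imwrite('pics/c5.png',np.vstack([cv2.resize(a,(400,300),interpolation=3),cv2.resize(b,(400,300),interpolation=3)]))
E
```

```text
clock: 9.67
eef_pos: [550.3, -8.1, 310.1]
tcp_rot: [0.26, -3.131, -0.002]
wrist_force: [-0.1, 0.9, -2.6]
opening: 15.5
grasp_force: 50.0
clock: 10.08
eef_pos: [548.0, 5.2, 310.1]
tcp_rot: [-0.255, 3.131, -0.0]
wrist_force: [0.8, -0.6, -1.3]
opening: 15.7
grasp_force: 50.0
t10.08 tcp [548.    5.2 310.1] x [-0.987 -0.162 -0.   ] y [-0.162  0.987 -0.   ] q [-0.275  0.19   0.223  1.73  -0.044  1.226  1.693] F [ 0.8 -0.6 -1.3] open 15.7 grip 50.0
pred tip [676.9  71.9 328.5] in locker eye frame 0.08198273969810543 16.627601964423746 1.5255014543945435
side pred tip px [333.9 128.1] [([337.1, 127.9], 0.55)] eye [337.6 131. ] [([336.8, 126.8], 0.62)]
top pred tip px [287.1 147. ] [([285.7, 145.6], 0.58)] eye [294.1 146.3] [([291.4, 148.1], 0.86)]
top y -42 9 [ -9.9 -35.4   3.7] [-20. -36.   1.] [ -1. -34.   5.]
top y -34 18 [ -6.4 -31.6   3.5] [-20. -34.   1.] [  1. -26.   7.]
top y -26 9 [ -1.  -21.3   3.5] [ -3. -24.  -1.] [  2. -19.   5.]
top y -18 7 [ -0.9 -14.3   4.5] [ -2. -17.   0.] [  2. -12.   7.]
top y -10 15 [-1.5 -3.9  4.7] [-11. -10.   2.] [ 7. -2. 14.]
top y -2 17 [-1.6 -0.3  8.1] [-11.  -2.   2.] [10.  5. 15.]
top y 6 6 [0.1 9.7 3. ] [-2.  7. -0.] [ 1. 12.  4.]
side y -34 17 [-10.3 -31.7   3.5] [-21. -34.   1.] [  0. -27.   5.]
side y -26 3 [ -2.2 -24.9   4. ] [ -4. -25.   3.] [ -1. -22.   5.]
side y -18 8 [ -2.  -15.8   3. ] [ -3. -18.  -1.] [  1. -10.   5.]
side y -10 4 [-2.6 -7.   3.5] [-4. -7.  1.] [-1. -3.  5.]
side y -2 36 [-2.3  0.1  4.6] [-13.  -2.  -7.] [12.  4. 12.]
side y 6 1 [-2.7 12.4  4.3] [-3. 12.  4.] [-3. 12.  4.]
```

View pics/c5.png

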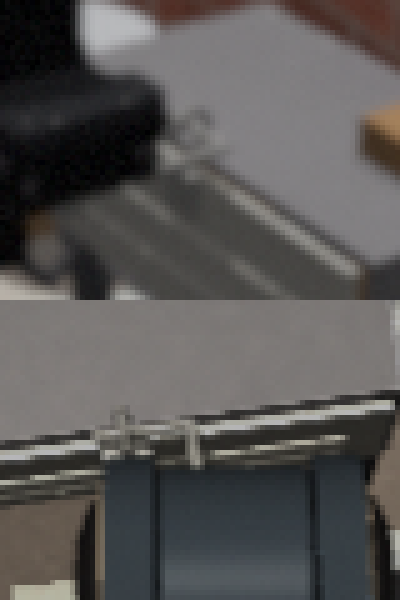

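The prong is through the ring: in the top crop it crosses the ring at (122,435) and the tip shows at (97,437), about 15 mm past it. Next I fit a simple arm model from the logged joint states, to check that a pull path with the pole pitched along the pull stays within joint limits.

```bash
cat > kin.py <<'E'
from h import *
import itertools
from scipy.optimize import least_squares
D=[([-1.26790418,0.46854729,-0.04860052,1.53250316,0.02410142,1.14101755,-0.082],[219.8,638.2,222.6]),
([-0.704,0.112,0.162,2.028,-0.022,1.002,0.709],[412.2,206.1,223.]),([0.113,0.402,0.43,1.872,-0.209,0.912,2.066],[500.4,-284.3,149.5]),
([0.181,0.57,0.358,1.948,-0.308,0.675,2.156],[500.4,-287.7,28.2]),([0.113,0.249,0.42,1.68,-0.107,1.234,2.288],[499.6,-288.1,307.8]),
([-0.215,0.091,0.252,1.85,-0.023,1.204,1.776],[489.4,-50.4,307.4]),([-0.275,0.19,0.223,1.73,-0.044,1.226,1.693],[548,5.2,310.1])]
Rz=lambda a:R.from_euler('z',a).as_matrix();Ry=lambda a:R.from_euler('y',a).as_matrix()
def basis(q,s):
    z=np.array([0,0,1.]);x=np.array([1.,0,0])
    A=Rz(s[0]*q[0]);B=A@Ry(s[1]*q[1]);C=B@Rz(s[2]*q[2]);Dm=C@Ry(s[3]*q[3]);Em=Dm@Rz(s[4]*q[4]);F=Em@Ry(s[5]*q[5]);G=F@Rz(s[6]*q[6])
    return np.c_[z,B@z,C@x,Dm@x,Dm@z,F@x,F@z],G
def fit():
    best=(1e9,)
    for s in itertools.product([1,-1],repeat=4):
        s=(s[0],1,s[1],1,s[2],1,s[3]);A=np.vstack([basis(q,s)[0] for q,p in D]);b=np.concatenate([p for q,p in D])
        c,*_=np.linalg.lstsq(A,b,rcond=1e-6);e=np.sqrt(np.mean((A@c-b)**2))
        if e<best[0]: best=(e,s,c)
    return best
E
python3 - <<'E'
from kin import *
e,s,c=fit();print(e,s,c.round(1))
for s7 in (1,-1):
    G=basis(env.get_state()['q'],s[:6]+(s7,))[1];print(s7,(G.T@rot(env.get_state()['tcp_rot'])).round(2))
E
```

```text
17.199119460102725 (-1, 1, -1, 1, 1, 1, 1) [ 64.3 540.8  -4.4  -9.8 462.1 -13.8 142.2]
1 [[-0.21  0.97  0.08]
 [-0.98 -0.21 -0.01]
 [ 0.01 -0.08  1.  ]]
-1 [[-0.03 -1.   -0.08]
 [ 1.   -0.03 -0.01]
 [ 0.01 -0.08  1.  ]]
```

```bash
cat >> kin.py <<'E'
def basis(q,s):
    z=np.array([0,0,1.]);x=np.array([1.,0,0]);y=np.array([0,1.,0])
    A=Rz(s[0]*q[0]);B=A@Ry(s[1]*q[1]);C=B@Rz(s[2]*q[2]);Dm=C@Ry(s[3]*q[3]);Em=Dm@Rz(s[4]*q[4]);F=Em@Ry(s[5]*q[5]);G=F@Rz(s[6]*q[6])
    return np.c_[z,A@y,B@z,C@x,C@y,Dm@x,Dm@z,F@x,F@z,F@y],G
E
python3 - <<'E'
from kin import *
e,s,c=fit();print(e,s,c.round(1))
for s7 in (1,-1):
    G=basis(env.get_state()['q'],s[:6]+(s7,))[1];print(s7,(G.T@rot(env.get_state()['tcp_rot'])).round(2))
E
```

```text
0.11432221500512987 (-1, 1, -1, 1, -1, 1, 1) [ 2.236e+02 -2.630e+01  5.540e+02  2.000e-01 -1.460e+01  0.000e+00
  4.666e+02 -1.000e-01  3.006e+02 -1.100e+00]
1 [[-0.24  0.97 -0.  ]
 [-0.97 -0.24  0.  ]
 [ 0.    0.    1.  ]]
-1 [[ 0. -1.  0.]
 [ 1.  0. -0.]
 [ 0.  0.  1.]]
```

```bash
cat > plan.py <<'E'
from kin import *
e,s,c=fit();s=s[:6]+(-1,);T=np.array([[0,-1,0],[1,0,0],[0,0,1.]])
lo=np.array([-2.59,-.33,-1.39,.1,-1.04,.21,-2.66]);hi=np.array([2.59,1.99,1.29,2.45,4.18,1.99,2.66])
def fk(q): B,G=basis(q,s);return B@c,G@T
def ik(p,M,q0,w=.02):
    f=lambda q:np.r_[(fk(q)[0]-p)/10,10*R.from_matrix(fk(q)[1].T@M).as_rotvec(),w*(q-q0)]
    r=least_squares(f,q0,bounds=(lo,hi));return r.x,np.linalg.norm(fk(r.x)[0]-p),np.degrees(R.from_matrix(fk(r.x)[1].T@M).magnitude())
def path(k,ths,p0,M0,r=10.):
    H=lambda t:np.array([-122*np.sin(t)-r*np.cos(t),122*np.cos(t)-r*np.sin(t)])
    def tcp(t):
        ph=k(t);f=np.array([np.cos(ph),np.sin(ph)]);g=np.array([-f[1],f[0]]);return H(t)-138*f-18.4*g
    out=[]
    for t in ths:
        d=tcp(t)-tcp(ths[0]);M=M0@R.from_euler('y',-(k(t)-k(ths[0]))).as_matrix()
        out.append((t,p0+d[0]*-M0[:,0]+np.array([0,0,d[1]]),M))
    return out
E
python3 - <<'E'
from plan import *
st_=env.get_state();q=st_['q'];print(fk(q)[0],st_['eef_pos'])
for kk in (.5,.8,1.):
    q=st_['q']
    for t,p,M in path(lambda t:kk*t,np.linspace(0,1.0,6),st_['eef_pos'],rot(st_['tcp_rot'])):
        q0=q;q,a,b=ik(p,M,q);print(kk,round(t,2),p.round(0),'err %.1f %.1f'%(a,b),q.round(2))
E
```

```text
[548.04470181   4.63794058 310.05206596] [548.03121332   4.56851394 310.11575552]
0.5 0.0 [548.   5. 310.] err 0.0 0.0 [-0.27  0.19  0.22  1.73 -0.04  1.23  1.69]
0.5 0.2 [527.   1. 292.] err 0.0 0.0 [-0.27  0.11  0.22  1.86 -0.04  1.07  1.69]
0.5 0.4 [508.  -2. 270.] err 0.0 0.0 [-0.27  0.05  0.21  2.   -0.04  0.9   1.69]
0.5 0.6 [493.  -4. 243.] err 0.0 0.0 [-0.27  0.    0.21  2.12 -0.05  0.71  1.71]
0.5 0.8 [482.  -6. 214.] err 0.0 0.0 [-0.26 -0.02  0.21  2.25 -0.08  0.51  1.75]
0.5 1.0 [477.  -7. 182.] err 0.0 0.0 [-0.25 -0.    0.22  2.36 -0.22  0.29  1.89]
0.8 0.0 [548.   5. 310.] err 0.0 0.0 [-0.27  0.19  0.22  1.73 -0.04  1.23  1.69]
0.8 0.2 [529.   1. 284.] err 0.0 0.0 [-0.27  0.09  0.21  1.91 -0.04  0.98  1.69]
0.8 0.4 [515.  -1. 254.] err 0.0 0.0 [-0.27  0.02  0.21  2.08 -0.06  0.72  1.71]
0.8 0.6 [506.  -2. 222.] err 0.0 0.0 [-0.26 -0.01  0.21  2.25 -0.12  0.43  1.79]
0.8 0.8 [502.  -3. 187.] err 0.8 2.8 [-0.94 -0.    0.98  2.4  -0.84  0.21  2.56]
0.8 1.0 [506.  -2. 152.] err 4.7 13.7 [-0.52  0.1   0.55  2.39 -0.99  0.21  2.66]
1.0 0.0 [548.   5. 310.] err 0.0 0.0 [-0.27  0.19  0.22  1.73 -0.04  1.23  1.69]
1.0 0.2 [531.   2. 279.] err 0.0 0.0 [-0.27  0.08  0.21  1.94 -0.05  0.92  1.7 ]
1.0 0.4 [520.  -0. 244.] err 0.0 0.0 [-0.26  0.01  0.21  2.14 -0.08  0.59  1.73]
1.0 0.6 [516.  -1. 208.] err 0.0 0.0 [-0.25  0.01  0.21  2.32 -0.32  0.23  1.98]
1.0 0.8 [519.  -0. 173.] err 3.8 11.4 [-0.74  0.08  0.77  2.37 -0.99  0.21  2.66]
1.0 1.0 [529.   1. 138.] err 8.4 25.8 [-0.02  0.17  0.04  2.32 -0.98  0.21  2.66]
```

```bash
cat > rows.py <<'E'
from plan import *
import sys
# rows.py theta0 theta1 n pitch-rate
t0,t1,n,k=float(sys.argv[1]),float(sys.argv[2]),int(sys.argv[3]),float(sys.argv[4])
S=env.get_state();P=path(lambda t:k*t,np.linspace(0,t1,2),S['eef_pos'],np.eye(3),5.)
ths=np.linspace(t0,t1,n+1);M0=rot(S['tcp_rot'])
P=path(lambda t:k*t,ths,S['eef_pos'],R.from_euler('z',0).as_matrix()@np.array([[-1,0,0],[0,1,0],[0,0,-1.]])@R.from_euler('y',-k*t0).as_matrix(),5.)
# planar: world X=forward here
def tcp(t):
    ph=k*t;f=np.array([np.cos(ph),np.sin(ph)]);g=np.array([-f[1],f[0]]);H=np.array([-122*np.sin(t)-5*np.cos(t),122*np.cos(t)-5*np.sin(t)]);return H-138*f-18.4*g,f,g
for a,b in zip(ths[:-1],ths[1:]):
    pa,f,g=tcp(a);pb=tcp(b)[0];d=pb-pa
    print('%.3f'%b,'[%.1f,0,%.1f]'%(-d@f,-d@g),'rot y %.2f'%np.degrees(-k*(b-a)))
E
python3 rows.py 0 .72 18 .5; python3 rows.py .72 1.0 14 .5
```

```text
0.040 [4.5,0,3.1] rot y -1.15
0.080 [4.5,0,3.2] rot y -1.15
0.120 [4.5,0,3.2] rot y -1.15
0.160 [4.5,0,3.3] rot y -1.15
0.200 [4.4,0,3.4] rot y -1.15
0.240 [4.4,0,3.5] rot y -1.15
0.280 [4.4,0,3.6] rot y -1.15
0.320 [4.4,0,3.7] rot y -1.15
0.360 [4.4,0,3.8] rot y -1.15
0.400 [4.3,0,3.9] rot y -1.15
0.440 [4.3,0,4.0] rot y -1.15
0.480 [4.3,0,4.1] rot y -1.15
0.520 [4.3,0,4.2] rot y -1.15
0.560 [4.2,0,4.3] rot y -1.15
0.600 [4.2,0,4.4] rot y -1.15
0.640 [4.2,0,4.5] rot y -1.15
0.680 [4.1,0,4.6] rot y -1.15
0.720 [4.1,0,4.7] rot y -1.15
0.740 [2.0,0,2.4] rot y -0.57
0.760 [2.0,0,2.4] rot y -0.57
0.780 [2.0,0,2.4] rot y -0.57
0.800 [2.0,0,2.4] rot y -0.57
0.820 [2.0,0,2.4] rot y -0.57
0.840 [2.0,0,2.5] rot y -0.57
0.860 [2.0,0,2.5] rot y -0.57
0.880 [2.0,0,2.5] rot y -0.57
0.900 [2.0,0,2.5] rot y -0.57
0.920 [2.0,0,2.6] rot y -0.57
0.940 [1.9,0,2.6] rot y -0.57
0.960 [1.9,0,2.6] rot y -0.57
0.980 [1.9,0,2.6] rot y -0.57
1.000 [1.9,0,2.6] rot y -0.57
```

```bash
python3 -m crank '{"linear":[[4.5,0,3.1],[4.5,0,3.2],[4.5,0,3.2],[4.5,0,3.3],[4.4,0,3.4],[4.4,0,3.5]],"delta_rot":[[0,-1.15,0],[0,-1.15,0],[0,-1.15,0],[0,-1.15,0],[0,-1.15,0],[0,-1.15,0]],"jaw":[0,0,0,0,0,0]}' 60
python3 look.py 5
```

```text
clock: 10.88
eef_pos: [525.3, 1.6, 290.2]
tcp_rot: [-0.244, 3.003, 0.016]
wrist_force: [7.3, 1.6, -3.0]
opening: 15.1
grasp_force: 60.0
t10.88 tcp [525.3   1.6 290.2] x [-0.979 -0.16  -0.128] y [-0.161  0.987  0.   ] q [-0.275  0.095  0.216  1.891 -0.039  1.03   1.689] F [ 7.3  1.6 -3. ] open 15.1 grip 60.0
pred tip [650.7  67.7 326.2] in locker eye frame -26.4044801008635 16.674497215672414 -0.8059754574350109
side pred tip px [325.5 131.5] [([325.5, 132.6], 0.64)] eye [337.6 131. ] [([254.9, 178.3], 0.54)]
top pred tip px [288.6 158.1] [([286.8, 156.9], 0.64)] eye [294.1 146.3] [([295.6, 154.5], 0.63)]
```

```bash
python3 -m crank '{"linear":[[4.4,0,3.6],[4.4,0,3.7],[4.4,0,3.8],[4.3,0,3.9],[4.3,0,4],[4.3,0,4.1],[4.3,0,4.2],[4.2,0,4.3]],"delta_rot":[[0,-1.15,0],[0,-1.15,0],[0,-1.15,0],[0,-1.15,0],[0,-1.15,0],[0,-1.15,0],[0,-1.15,0],[0,-1.15,0]],"jaw":[0,0,0,0,0,0,0,0]}' 60
python3 look.py 6
cat > ring.py <<'E'
from h import *
import sys
u=np.array([np.cos(np.radians(9.3)),np.sin(np.radians(9.3)),0]);w=np.array([-u[1],u[0],0])
Hg=np.array([679.5,55.5,205])+5*u
for c in ['top','side']:
    d=np.load(f'{c}{sys.argv[1]}.npy');P=cloud(c,d);L=np.stack([(P-Hg)@u,(P-Hg)@w,P[...,2]-205],-1)
    # flap face: strips at ly -110..-60 and 60..100, radius<112, find angle
    r=np.hypot(L[...,0],L[...,2]);m=(d>0)&(r>60)&(r<112)&(L[...,2]>20)&(L[...,0]<-8)&(abs(L[...,1])>20)&(abs(L[...,1])<100);q=L[m]
    if len(q)>20:
        a=np.arctan2(-q[:,0],q[:,2])
        h,e=np.histogram(a,np.arange(0,1.6,.05));k=e[h.argmax()]+.025
        print(c,len(q),'angle face mode',k,'median near',np.median(a[abs(a-k)<.12]),'(face offset ~ +-0.05)', 'n',h.max())
E
python3 ring.py 5;python3 ring.py 6
```

```text
clock: 11.85
eef_pos: [497.6, -2.9, 253.3]
tcp_rot: [-0.232, 2.845, 0.034]
wrist_force: [7.4, 2.5, -2.2]
opening: 15.3
grasp_force: 60.0
t11.85 tcp [497.6  -2.9 253.3] x [-0.946 -0.155 -0.284] y [-0.162  0.987  0.   ] q [-0.268 -0.     0.209  2.103 -0.043  0.752  1.701] F [ 7.4  2.5 -2.2] open 15.3 grip 60.0
pred tip [615.7  62.1 310.1] in locker eye frame -61.9329663867337 16.787086784063337 -16.89272453279608
side pred tip px [314.1 140.7] [([317.0, 138.9], 0.86)] eye [337.6 131. ] [([318.5, 139.4], 0.81), ([247.4, 200.5], 0.52)]
top pred tip px [290.9 174. ] [([290.9, 171.9], 0.56)] eye [294.1 146.3] [([295.0, 170.6], 0.63)]
top 259 angle face mode 0.225 median near 0.23217517889745254 (face offset ~ +-0.05) n 131
side 415 angle face mode 0.225 median near 0.2362184786754566 (face offset ~ +-0.05) n 286
top 433 angle face mode 0.525 median near 0.5085037213172978 (face offset ~ +-0.05) n 299
side 265 angle face mode 0.5750000000000001 median near 0.5547782014328564 (face offset ~ +-0.05) n 133
```

```bash
python3 -m crank '{"linear":[[4.2,0,4.4],[4.2,0,4.5],[4.1,0,4.6],[4.1,0,4.7],[2,0,2.4],[2,0,2.4]],"delta_rot":[[0,-1.15,0],[0,-1.15,0],[0,-1.15,0],[0,-1.15,0],[0,-0.57,0],[0,-0.57,0]],"jaw":[0,0,0,0,0,0]}' 60
python3 look.py 7;python3 ring.py 7
python3 -m crank '{"linear":[[2,0,2.4],[2,0,2.4],[2,0,2.4]],"delta_rot":[[0,-0.57,0],[0,-0.57,0],[0,-0.57,0]],"jaw":[0,0,0]}' 60
```

```text
clock: 12.65
eef_pos: [485.2, -5.3, 225.0]
tcp_rot: [-0.223, 2.746, 0.043]
wrist_force: [6.7, 2.1, -0.2]
opening: 15.5
grasp_force: 60.0
t12.65 tcp [485.2  -5.3 225. ] x [-0.914 -0.15  -0.377] y [-0.162  0.987 -0.   ] q [-0.262 -0.03   0.21   2.231 -0.068  0.557  1.733] F [ 6.7  2.1 -0.2] open 15.5 grip 60.0
pred tip [597.2  58.6 294.1] in locker eye frame -80.71205198944811 16.398318906868358 -32.92386849130611
side pred tip px [308.2 148.3] [([308.9, 149.1], 0.6)] eye [337.6 131. ] [([311.6, 148.5], 0.91), ([308.2, 149.4], 0.35)]
top pred tip px [292.4 182.8] [([292.4, 181.3], 0.73)] eye [294.1 146.3] [([298.4, 178.6], 0.82)]
top 574 angle face mode 0.675 median near 0.6983416104174209 (face offset ~ +-0.05) n 315
side 147 angle face mode 0.7250000000000001 median near 0.7363455081181302 (face offset ~ +-0.05) n 79
clock: 13.2
eef_pos: [482.3, -5.8, 215.8]
tcp_rot: [-0.221, 2.717, 0.046]
wrist_force: [5.1, 2.4, 0.5]
opening: 15.5
grasp_force: 60.0
```

```bash
python3 -m crank '{"linear":[[2,0,2.5],[2,0,2.5],[0,0,0]],"delta_rot":[[0,-0.57,0],[0,-0.57,0],[0,0,0]],"jaw":[0,0,0]}' 60 | egrep 'clock|eef|force'
python3 -m crank '{"linear":[[2,0,2.5],[2,0,2.5],[0,0,0]],"delta_rot":[[0,-0.57,0],[0,-0.57,0],[0,0,0]],"jaw":[0,0,0]}' 60| egrep 'clock|eef|force'
python3 look.py 8;python3 ring.py 8
```

```text
clock: 13.45
eef_pos: [481.2, -6.0, 210.1]
wrist_force: [7.0, 2.4, 1.0]
grasp_force: 60.0
clock: 13.7
eef_pos: [481.2, -6.0, 205.1]
wrist_force: [8.3, 4.4, 3.5]
grasp_force: 60.0
t13.70 tcp [481.2  -6.  205.1] x [-0.884 -0.145 -0.445] y [-0.161  0.987 -0.001] q [-0.261 -0.033  0.217  2.314 -0.116  0.404  1.787] F [8.3 4.4 3.5] open 15.4 grip 60.0
pred tip [587.8  57.1 282.9] in locker eye frame -90.20948707275166 16.36640055756194 -44.069807295475414
side pred tip px [305.2 153.1] [([308.0, 153.4], 0.7)] eye [337.6 131. ] [([308.8, 150.7], 0.6)]
top pred tip px [293.2 187.4] [([293.6, 181.8], 0.66)] eye [294.1 146.3] [([299.3, 184.0], 0.96)]
top 646 angle face mode 0.8250000000000001 median near 0.8045783110979191 (face offset ~ +-0.05) n 384
side 130 angle face mode 0.8250000000000001 median near 0.8249046586831732 (face offset ~ +-0.05) n 83
```

```bash
for i in 1; do python3 -m crank '{"linear":[[1,0,1.25],[1,0,1.25],[0,0,0]],"delta_rot":[[0,-0.3,0],[0,-0.3,0],[0,0,0]],"jaw":[0,0,0]}' 60 | egrep 'clock|eef|force'; done
python3 -m crank '{"linear":[[1,0,1.25],[1,0,1.25],[0,0,0]],"delta_rot":[[0,-0.3,0],[0,-0.3,0],[0,0,0]],"jaw":[0,0,0]}' 60 | egrep 'clock|eef|force'
```

```text
clock: 14.25
eef_pos: [481.8, -6.0, 203.0]
wrist_force: [9.5, 4.6, 2.8]
grasp_force: 60.0
clock: 14.5
eef_pos: [481.9, -6.0, 200.5]
wrist_force: [10.7, 4.8, 4.5]
grasp_force: 60.0
```

```bash
python3 -m crank '{"linear":[[0.8,0,1],[0.8,0,1],[0,0,0]],"delta_rot":[[0,-0.3,0],[0,-0.3,0],[0,0,0]],"jaw":[0,0,0]}' 60 | egrep 'clock|eef|force';python3 look.py 9;python3 ring.py 9
```

```text
clock: 14.75
eef_pos: [482.1, -6.0, 198.6]
wrist_force: [12.4, 4.4, 3.5]
grasp_force: 60.0
t14.75 tcp [482.1  -6.  198.6] x [-0.867 -0.143 -0.478] y [-0.162  0.987 -0.002] q [-0.262 -0.031  0.222  2.346 -0.156  0.334  1.83 ] F [12.4  4.4  3.5] open 15.6 grip 60.0
pred tip [585.7  56.7 280.6] in locker eye frame -92.37854962251528 16.313990738620817 -46.35438980012577
side pred tip px [304.5 154.1] [] eye [337.6 131. ] [([307.7, 151.9], 0.84), ([338.7, 172.4], 0.72)]
top pred tip px [293.4 188.4] [([293.1, 186.7], 0.77)] eye [294.1 146.3] [([299.7, 181.5], 0.81)]
top 666 angle face mode 0.8250000000000001 median near 0.8310883419695536 (face offset ~ +-0.05) n 548
side 135 angle face mode 0.8250000000000001 median near 0.8456263519461636 (face offset ~ +-0.05) n 76
```

```bash
python3 -m crank '{"linear":[[0.5,0,0.4],[0.5,0,0.4],[0,0,0]],"delta_rot":[[0,0,0],[0,0,0],[0,0,0]],"jaw":[0,0,0]}' 60 | egrep 'clock|eef|force'
python3 -m crank '{"linear":[[0.5,0,0.4],[0.5,0,0.4],[0,0,0]],"delta_rot":[[0,0,0],[0,0,0],[0,0,0]],"jaw":[0,0,0]}' 60 | egrep 'clock|eef|force';python3 look.py 10;python3 ring.py 10
```

```text
clock: 15.3
eef_pos: [482.3, -6.0, 198.1]
wrist_force: [13.3, 4.9, 4.8]
grasp_force: 60.0
clock: 15.55
eef_pos: [482.5, -6.0, 197.5]
wrist_force: [13.0, 6.0, 6.0]
grasp_force: 60.0
t15.55 tcp [482.5  -6.  197.5] x [-0.865 -0.143 -0.481] y [-0.162  0.987 -0.002] q [-0.262 -0.029  0.223  2.349 -0.161  0.327  1.836] F [13.  6.  6.] open 15.5 grip 60.0
pred tip [585.9  56.7 279.9] in locker eye frame -92.19824490044256 16.297507016085138 -47.109137706488525
side pred tip px [304.6 154.4] [([303.8, 152.6], 0.6)] eye [337.6 131. ] [([307.1, 152.7], 0.59)]
top pred tip px [293.4 188.4] [([293.7, 185.1], 0.47)] eye [294.1 146.3] []
top 669 angle face mode 0.8250000000000001 median near 0.8313089890853856 (face offset ~ +-0.05) n 535
side 138 angle face mode 0.8250000000000001 median near 0.8445288027207151 (face offset ~ +-0.05) n 79
```

```bash
python3 -m crank '{"linear":[[0.8,0,0.4],[0.8,0,0.4],[0,0,0],[0,0,0]],"delta_rot":[[0,0,0],[0,0,0],[0,0,0],[0,0,0]],"jaw":[0,0,0,0]}' 60 | egrep 'clock|eef|force';python3 look.py 11;python3 ring.py 11
```

```text
clock: 16.18
eef_pos: [482.5, -6.0, 196.9]
wrist_force: [14.1, 5.5, 6.7]
grasp_force: 60.0
t16.18 tcp [482.5  -6.  196.9] x [-0.864 -0.143 -0.483] y [-0.162  0.987 -0.002] q [-0.262 -0.029  0.223  2.351 -0.165  0.321  1.839] F [14.1  5.5  6.7] open 15.3 grip 60.0
pred tip [585.7  56.7 279.6] in locker eye frame -92.40635197681195 16.321978797612626 -47.434732684724395
side pred tip px [304.5 154.5] [([306.2, 152.6], 0.92)] eye [337.6 131. ] [([307.3, 152.7], 0.68)]
top pred tip px [293.4 188.5] [([295.6, 187.8], 0.82), ([449.7, 222.4], 0.16)] eye [294.1 146.3] [([299.4, 182.2], 0.86)]
top 669 angle face mode 0.8250000000000001 median near 0.8343097861518723 (face offset ~ +-0.05) n 520
side 142 angle face mode 0.8250000000000001 median near 0.8461091336544263 (face offset ~ +-0.05) n 76
```

The force climbed from about 14 to 17.7 N over the last three calls while the flap angle stayed put, so the buffer is solid. Now I relax the pull.

```bash
python3 -m crank '{"linear":[[-1.5,0,-0.6],[-1.5,0,-0.6],[-1,0,-0.4],[0,0,0]],"delta_rot":[[0,0,0],[0,0,0],[0,0,0],[0,0,0]],"jaw":[0,0,0,0]}' 60 | egrep 'clock|eef|force'
python3 -m crank '{"linear":[[-1.2,0,-0.4],[-1,0,-0.4],[0,0,0],[0,0,0]],"delta_rot":[[0,0,0],[0,0,0],[0,0,0],[0,0,0]],"jaw":[0,0,0,0]}' 60 | egrep 'clock|eef|force'
```

```text
clock: 16.82
eef_pos: [482.1, -6.0, 197.7]
wrist_force: [10.2, 4.1, 4.6]
grasp_force: 60.0
clock: 17.15
eef_pos: [481.9, -6.0, 198.0]
wrist_force: [7.1, 3.1, 3.2]
grasp_force: 60.0
```

```bash
python3 -m crank '{"linear":[[-1.5,0,-0.8],[-1.5,0,-0.8],[0,0,0],[0,0,0]],"delta_rot":[[0,0,0],[0,0,0],[0,0,0],[0,0,0]],"jaw":[0,0,0,0]}' 60 | egrep 'clock|eef|force'
python3 -m crank '{"linear":[[-1.5,0,-0.8],[-1.5,0,-0.8],[0,0,0],[0,0,0]],"delta_rot":[[0,0,0],[0,0,0],[0,0,0],[0,0,0]],"jaw":[0,0,0,0]}' 60 | egrep 'clock|eef|force'
```

```text
clock: 17.48
eef_pos: [481.5, -6.1, 198.9]
wrist_force: [5.7, 2.6, 0.8]
grasp_force: 60.0
clock: 17.82
eef_pos: [481.1, -6.0, 199.8]
wrist_force: [3.5, 1.6, 0.9]
grasp_force: 60.0
```

```bash
python3 -m crank '{"linear":[[-1.5,0,-0.8],[-1.5,0,-0.8],[0,0,0],[0,0,0]],"delta_rot":[[0,0,0],[0,0,0],[0,0,0],[0,0,0]],"jaw":[0,0,0,0]}' 60 | egrep 'clock|eef|force'
python3 -m crank '{"linear":[[-1.5,0,-0.5],[-1,0,-0.5],[0,0,0],[0,0,0]],"delta_rot":[[0,0,0],[0,0,0],[0,0,0],[0,0,0]],"jaw":[0,0,0,0]}' 60 | egrep 'clock|eef|force'
python3 look.py 12;python3 ring.py 12
```

```text
clock: 18.15
eef_pos: [481.9, -5.9, 201.7]
wrist_force: [-0.4, -0.7, -3.3]
grasp_force: 60.0
clock: 18.48
eef_pos: [484.9, -5.4, 204.8]
wrist_force: [-0.4, 0.3, -1.7]
grasp_force: 60.0
t18.48 tcp [484.9  -5.4 204.8] x [-0.874 -0.143 -0.464] y [-0.161  0.987  0.   ] q [-0.261 -0.032  0.219  2.322 -0.135  0.375  1.807] F [-0.4  0.3 -1.7] open 15.7 grip 60.0
pred tip [589.9  57.4 285.1] in locker eye frame -88.12438734445136 16.340455602976952 -41.882801096514925
side pred tip px [305.8 152.1] [([308.5, 152.0], 0.75)] eye [337.6 131. ] [([304.4, 153.1], 0.89), ([373.1, 389.2], 0.24)]
top pred tip px [293.  186.4] [([294.3, 185.6], 0.63)] eye [294.1 146.3] [([299.8, 183.1], 0.76), ([297.1, 156.6], 0.4)]
top 663 angle face mode 0.8250000000000001 median near 0.8314133636692818 (face offset ~ +-0.05) n 540
side 132 angle face mode 0.8250000000000001 median near 0.8426462696598689 (face offset ~ +-0.05) n 77
```

```bash
python3 -m crank '{"linear":[[-1.5,0,-1],[0,-6,0],[0,-8,0],[0,-8,0],[0,0,0]],"delta_rot":[[0,0,0],[0,0,0],[0,0,0],[0,0,0],[0,0,0]],"jaw":[0,0,0,0,0]}' 60 | egrep 'clock|eef|force'
python3 -m crank '{"linear":[[0,-8,0],[0,-8,0],[0,-8,0],[0,-4,0],[0,0,0]],"delta_rot":[[0,0,0],[0,0,0],[0,0,0],[0,0,0],[0,0,0]],"jaw":[0,0,0,0,0]}' 60 | egrep 'clock|eef|force'
python3 look.py 13;python3 ring.py 13
python3 - <<'E'
from h import *
a=cv2.imread('pics/side13.png')[110:220,250:430];b=cv2.imread('pics/top13.png')[130:240,240:420]
cv2.imwrite('pics/c6.png',np.vstack([cv2.resize(a,(490,300),interpolation=3),cv2.resize(b,(490,300),interpolation=3)]))
E
```

```text
clock: 19.2
eef_pos: [489.8, -28.3, 206.7]
wrist_force: [-0.2, 0.4, -1.3]
grasp_force: 60.0
clock: 19.62
eef_pos: [494.1, -55.1, 206.6]
wrist_force: [-0.1, 0.7, -1.6]
grasp_force: 60.0
t19.62 tcp [494.1 -55.1 206.6] x [-0.874 -0.142 -0.464] y [-0.16   0.987 -0.   ] q [-0.209 -0.008  0.314  2.294 -0.309  0.404  2.094] F [-0.1  0.7 -1.6] open 15.4 grip 60.0
pred tip [599.1   7.5 286.9] in locker eye frame -87.09722179003711 -34.410285706732765 -40.119741282320206
side pred tip px [316.9 159.7] [([318.6, 161.1], 0.56)] eye [337.6 131. ] [([306.5, 153.6], 0.69)]
top pred tip px [313.5 183. ] [([310.5, 183.5], 0.62), ([405.0, 257.9], 0.5)] eye [294.1 146.3] [([300.1, 185.5], 0.86)]
top 664 angle face mode 0.8250000000000001 median near 0.8311868041068162 (face offset ~ +-0.05) n 543
side 114 angle face mode 0.8250000000000001 median near 0.8382713997026678 (face offset ~ +-0.05) n 71
```

View pics/c6.png

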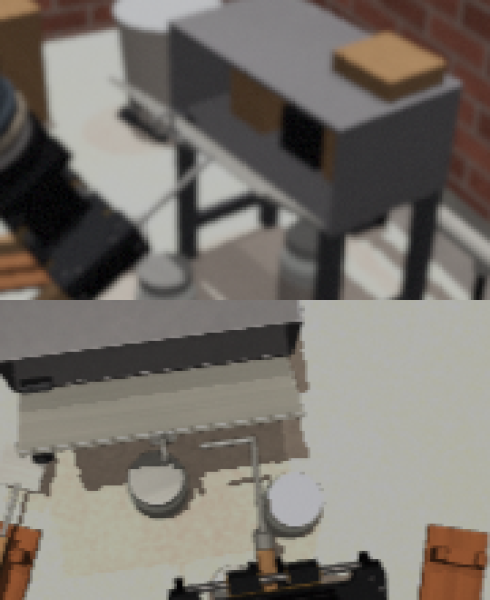

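The hook is free of the ring (side crop: ring near (160,112), pole to the right of it), and the flap rests on the buffer and has not moved. Back to the stand.

Run:
```python
from h import *
print(tool([0,0,70])/2,tool([6,-232.6,0])/6)
```

```text
[-1.623e+01  5.000e-03 -3.101e+01] [  4.695      -38.415       -2.46666667]
```

```bash
python3 -m crank '{"linear":[[-8,0,-15.5],[-16.2,0,-31],[-8,0,-15.5],[4.7,-38.4,-2.5],[4.7,-38.4,-2.5],[4.7,-38.4,-2.5],[4.7,-38.4,-2.5],[4.7,-38.4,-2.5],[4.7,-38.4,-2.5],[0,0,0],[0,0,0]],"delta_rot":[[0,0,0],[0,0,0],[0,0,0],[0,0,0],[0,0,0],[0,0,0],[0,0,0],[0,0,0],[0,0,0],[0,0,0],[0,0,0]],"jaw":[0,0,0,0,0,0,0,0,0,0,0]}' 60 | egrep 'clock|eef|force'
python3 -m crank '{"linear":[[0,0,0],[0,0,0],[0,0,0],[0,0,0],[0,0,0],[0,0,0],[0,0,0],[0,0,0],[0,0,0]],"delta_rot":[[0,6.9,0],[0,6.9,0],[0,6.9,0],[0,6.9,0],[0,0,5.8],[0,0,5.8],[0,0,5.9],[0,0,0],[0,0,0]],"jaw":[0,0,0,0,0,0,0,0,0]}' 60 | egrep 'clock|eef|force'
cat > pole.py <<'E'
from h import *
import sys
s,M=st()
print('y yaw',np.degrees(np.arctan2(M[1,1],M[0,1])))
for c in ['side','top']:
    p,d=env.grab_frame(c);cv2.imwrite(f'pics/{c}{sys.argv[1]}.png',p[...,::-1])
    P=cloud(c,d);L=(P-s['eef_pos'])@M  # tool frame
    m=(d>0)&(L[...,0]<-45)&(L[...,0]>-135)&(abs(L[...,1])<10)&(abs(L[...,2]+19)<45);q=L[m]
    for x in range(-140,-35,8):
        k=(q[:,0]>=x)&(q[:,0]<x+8)
        if k.any(): print(c,x,k.sum(),np.median(q[k],0).round(1),'zmin %.1f'%np.percentile(q[k,2],20))
    m=(d>0)&(L[...,0]<-120)&(L[...,0]>-160)&(L[...,1]>8)&(L[...,1]<70)&(abs(L[...,2]+19)<45);q=L[m]
    print(c,'prong',m.sum(),np.median(q,0).round(1),q.max(0).round(1) if len(q) else '')
    m=(d>0)&(L[...,0]<160)&(L[...,0]>20)&(abs(L[...,1])<10)&(abs(L[...,2]+19)<45);q=L[m]
    if len(q): print(c,'rear',np.median(q,0),q.max(0))
E
python3 pole.py 14
```

```text
clock: 20.83
eef_pos: [497.8, -256.1, 275.2]
wrist_force: [0.1, 0.7, -2.8]
grasp_force: 60.0
clock: 21.58
eef_pos: [499.7, -252.1, 275.9]
wrist_force: [0.4, 0.0, -2.3]
grasp_force: 60.0
t21.58 tcp [ 499.7 -252.1  275.9] x [-0.991  0.135  0.003] y [ 0.135  0.991 -0.006] q [ 0.024  0.244  0.447  1.763 -0.107  1.161  1.937] F [ 0.4  0.  -2.3] open 15.4 grip 60.0
y yaw 82.23319293356461
side -140 6 [-133.1   -2.   -21.4] zmin -21.9
side -132 12 [-127.7   -2.8  -20.6] zmin -21.5
side -124 11 [-120.3   -2.6  -20. ] zmin -21.3
side -116 12 [-112.4   -2.   -20.4] zmin -21.3
side -108 13 [-103.6   -2.9  -20. ] zmin -21.4
side -100 12 [-96.4  -2.3 -20.2] zmin -21.1
side -92 13 [-88.3  -2.4 -20.5] zmin -21.1
side -84 8 [-81.3  -2.  -20.6] zmin -21.3
side prong 39 [-136.    26.5  -21.2] [-134.7   43.8  -16.9]
side rear [ 92.26744451  -6.65780136 -25.10215555] [159.90051248   8.28013127  -6.05197589]
top -140 2 [-133.8   -4.6  -19.7] zmin -20.7
top -132 9 [-128.3   -3.8  -20.5] zmin -22.5
top -124 7 [-120.9   -4.2  -21. ] zmin -21.5
top -116 8 [-112.3   -4.1  -20.5] zmin -21.2
top -108 10 [-103.5   -3.8  -20.7] zmin -21.2
top -100 6 [-95.7  -4.  -20.2] zmin -20.9
top -92 9 [-88.   -4.  -20.2] zmin -21.3
top -84 7 [-80.5  -4.2 -20.4] zmin -21.8
top -76 9 [-71.1  -3.5 -20.1] zmin -20.9
top -68 10 [-63.7  -4.1 -20. ] zmin -21.1
top -60 6 [-55.8  -4.2 -19.3] zmin -19.8
top -52 2 [-49.6  -7.4 -24. ] zmin -24.9
top prong 35 [-138.5   25.2  -20. ] [-135.8   42.   -16.2]
top rear [ 74.68149838   1.64076292 -27.96762098] [146.55762974   5.48698907  -3.00792735]
```

```bash
python3 -m crank '{"linear":[[-5,-34,12],[0,0,36],[0,0,38],[0,0,38],[0,0,38],[0,0,32],[0,0,12],[0,0,0],[0,0,0]],"delta_rot":[[0,0,0.5],[0,0,0],[0,0,0],[0,0,0],[0,0,0],[0,0,0],[0,0,0],[0,0,0],[0,0,0]],"jaw":[0,0,0,0,0,0,0,0,0]}' 60 | egrep 'clock|eef|force'
python3 - <<'E'
from h import *
s,M=st();print(np.degrees(np.arctan2(M[1,1],M[0,1])),tool(np.array([500.1,-287.7,27.8])-s['eef_pos']))
E
```

```text
clock: 22.43
eef_pos: [498.8, -290.7, 70.8]
wrist_force: [0.2, 0.0, -2.1]
grasp_force: 60.0
t22.43 tcp [ 498.8 -290.7   70.8] x [-0.989  0.15   0.002] y [ 0.15   0.989 -0.006] q [ 0.159  0.508  0.387  1.927 -0.261  0.756  2.113] F [ 0.2  0.  -2.1] open 15.5 grip 60.0
81.35712134892935 [-0.97  3.47 42.97]
```

```bash
python3 -m crank '{"linear":[[-1,3.4,0],[0,0,14],[0,0,14],[0,0,8],[0,0,4],[0,0,1.5],[0,0,0],[0,0,0]],"delta_rot":[[0,0,-0.4],[0,0,0],[0,0,0],[0,0,0],[0,0,0],[0,0,0],[0,0,0],[0,0,0]],"jaw":[0,0,0,0,0,0,0,0]}' 60
python3 - <<'E'
from h import *
s,M=st();print(np.degrees(np.arctan2(M[1,1],M[0,1])),tool(np.array([500.1,-287.7,27.6])-s['eef_pos']))
E
```

```text
clock: 23.1
eef_pos: [500.0, -287.8, 29.3]
tcp_rot: [-0.227, -3.131, 0.01]
wrist_force: [0.5, -0.5, -2.4]
opening: 15.8
grasp_force: 60.0
t23.10 tcp [ 500.  -287.8   29.3] x [-0.99   0.144  0.002] y [ 0.144  0.99  -0.006] q [ 0.179  0.568  0.355  1.948 -0.293  0.675  2.14 ] F [ 0.5 -0.5 -2.4] open 15.8 grip 60.0
81.71300361148276 [-0.08  0.1   1.72]
```

```bash
python3 -m crank '{"linear":[[0,0,1],[0,0,0.7],[0,0,0],[0,0,0]],"delta_rot":[[0,0,0],[0,0,0],[0,0,0],[0,0,0]],"jaw":[0,0,0,0]}' 20 
python3 -m crank '{"linear":[[0,0,0],[0,0,0],[0,0,0],[0,0,0],[0,0,0],[0,0,0],[0,0,0],[0,0,0],[0,0,0],[0,0,0],[0,0,0],[0,0,0]],"delta_rot":[[0,0,0],[0,0,0],[0,0,0],[0,0,0],[0,0,0],[0,0,0],[0,0,0],[0,0,0],[0,0,0],[0,0,0],[0,0,0],[0,0,0]],"jaw":[0.2,0.3,0.5,0.7,0.9,1,1,1,1,1,1,1]}' 20
```

```text
clock: 23.43
eef_pos: [499.9, -287.7, 27.6]
tcp_rot: [-0.227, -3.131, 0.009]
wrist_force: [-1.3, 0.4, 4.3]
opening: 15.8
grasp_force: 20.0
clock: 24.43
eef_pos: [499.4, -287.4, 26.8]
tcp_rot: [-0.227, -3.13, 0.009]
wrist_force: [-0.0, 0.7, -0.0]
opening: 81.7
grasp_force: 0.0
```

Released (it was just touching the saddles). I'll raise the arm and check.

```bash
python3 -m crank '{"linear":[[0,0,-5],[0,0,-20],[0,0,-35],[0,0,-38],[0,0,-38],[0,0,-38],[38,0,0],[38,0,0],[0,0,0],[0,0,0]],"delta_rot":[[0,0,0],[0,0,0],[0,0,0],[0,0,0],[0,0,0],[0,0,0],[0,0,0],[0,0,0],[0,0,0],[0,0,0]],"jaw":[1,1,1,1,1,1,1,1,1,1]}' 20 | egrep 'clock|eef|force'
python3 look.py 20|tail -2; python3 ring.py 20
python3 - <<'E'
from h import *
for n in ['0','20']:
  for c in ['top','side']:
    d=np.load(f'{c}{n}.npy');P=cloud(c,d);X,Y,Z=np.moveaxis(P,-1,0)
    m=(d>0)&(abs(Z-58)<7)&(X>300)&(X<560)&(Y<-200)&(Y>-340);q=P[m]
    l=cv2.fitLine(q[:,:2].astype(np.float32),cv2.DIST_HUBER,0,.01,.01).ravel()
    print(n,c,m.sum(),l.round(3),q[:,0].min(),q[:,0].max(),np.median(q[:,2]))
p=cv2.imread('pics/side20.png');cv2.imwrite('pics/f.png',cv2.resize(p[90:390,190:470],(560,600)))
E
```

```text
clock: 25.27
eef_pos: [422.8, -275.4, 201.5]
wrist_force: [1.3, -0.5, 0.4]
grasp_force: 0.0
side pred tip px [353.5 249.5] [([381.7, 295.3], 0.96)] eye [337.6 131. ] [([315.4, 233.4], 0.54)]
top pred tip px [411.7 202.3] [([402.8, 182.5], 0.83)] eye [294.1 146.3] [([298.9, 184.1], 0.77)]
top 667 angle face mode 0.8250000000000001 median near 0.8313738615226214 (face offset ~ +-0.05) n 532
side 98 angle face mode 0.8250000000000001 median near 0.8398218586547042 (face offset ~ +-0.05) n 60
0 top 433 [ 9.90000e-01 -1.43000e-01  4.30893e+02 -2.77252e+02] 318.45948126784043 553.2579689377299 56.81873930196548
0 side 837 [ 9.90000e-01 -1.43000e-01  4.25917e+02 -2.76088e+02] 314.85435954741575 547.2835426769302 57.07664101246735
20 top 264 [ 9.89000e-01 -1.47000e-01  4.22803e+02 -2.79587e+02] 315.61443113014235 547.4437402376286 56.28371874808067
20 side 851 [ 9.89000e-01 -1.47000e-01  4.26770e+02 -2.79343e+02] 314.27916823396845 546.9069391753529 57.08334935696837
```

View pics/f.png

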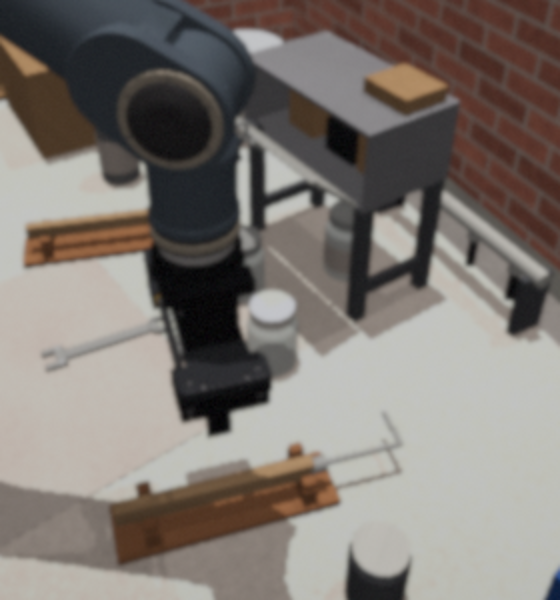

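The pole lies in both saddles within about 3 mm of where it started, with the hook pointing the same way (tip at about (382,295)). The flap is down at the pressed angle and the jars stand where they were.

```bash
python3 -c "
from workcell import env
print(env.hand_in())"
```

```text
the job is handed in; nothing more can be done
None
```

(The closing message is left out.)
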